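# Seat the cheese carrier back on its scale

### The arm

A 7-joint arm with a two-finger parallel gripper is mounted at the origin on the work surface. World frame = base frame: x ahead of the robot, y to its left, z up, the work surface at z = 0. Lengths are in m, angles in rad, forces in N, time in s.
With the tool pointing down it reaches from about 0.425 to 0.8 m from the base axis. Payload 8.3 kg.
Tool frame: the origin (TCP) lies on the mounting face of the last link; the fingertips stand 173 mm ahead of it and the grasp point (between the pads) lies 155 mm ahead of it; z points along the fingers, y is the direction in which the jaws open and shut (so a half turn about z gives the same grasp; the last joint's range is limited). The gripper opens to 85 mm and grips with 20 to 120 N. Pads are 22 mm wide; open, the fingers measure 114 mm over their backs; the gripper's body (76 mm by 85 mm) begins 54 mm behind the grasp point. The pads swing forward as they close: fully open they stand 13 mm farther back than shut.
Start: joints at [-1.294, 0.383, 0.016, 1.37, -0.006, 1.388, -0.046], TCP at [0.208, 0.589, 0.405] pointing down, gripper open.
Joint ranges: [-2.95, 2.95], [-0.25, 2.06], [-1.52, 1.56], [0.18, 2.33], [-1.44, 4.58], [0.02, 2.06], [-3.01, 3.01]. Speed limits (rad/s): [2.39, 2.39, 3.01, 3.01, 3.14, 3.14, 3.14].

### API

Orientations are given as a unit quaternion [w, x, y, z].
In Python, from bench import bot, vision, ticket gives the robot as it stands. The module is installed in compiled form; this text tells all that it offers.
- The arm moves only by the tool send_rows, never from a script. Its argument "commands" is a list of rows, each a list of 7 numbers: the closure, from 0 (fully open) to 1 (shut), then the shift along the tool's x, y, z in m, then the turn, a rotation vector about the tool's x, y, z in degrees. In form: [[gripper, dx, dy, dz, rx, ry, rz], ...]. A call has 1 to 10 rows; each row is the pose to reach, as a shift and turn from the pose commanded when the call began, along the tool's axes at that moment; what a row does not reach only later rows make up. A row lasts 1/8 s, in which the tool goes at most 62.5 mm and 10.7 degrees, less where a joint would pass 70% of its speed; a pose out of reach is approached as far as the arm can. A call with a gripper value outside its range is refused whole. The fingers move at their own pace and stop on an object; the grip force is fixed at half the most. Time passes only in rows, so rows that repeat a pose let the fingers close. It gives the time, the measured TCP pose, the force and the opening at its end, in the units of the state.
- bot.get_obs(): the state, without advancing time (a new reading comes with each control period).
- vision.camera(name): name is "scene" or "top" or "wrist"; returns a dict with "pixels" (384x512x3 uint8, red, green, blue), "range_z" (384x512 float32, m along the optical axis (not along the pixel's ray), 0 where there is no reading), "mtx" (3x3 intrinsics, pixels), "rvec" (rotation vector, rad) and "tvec" (3), from world to camera coordinates, as OpenCV has them. Camera axes: x right, y down, z forward; pixel columns grow to the right and rows downward; lengths in m; the calibration is good to about 2 mm. A picture is of the moment at which its call begins.
- ticket.close_job(): hands the job in, once; it reports no verdict.
The state is a dict: "t": time; "q": joint angles; "joint_vel": joint speeds; "tau": joint torques, N m; "ee_pos": TCP position; "ee_rot": TCP orientation; "contact_force": force on the tool from outside, world axes, zero at the start; "torque": the same for the moment, N m; "width": finger opening in m.
Only numpy, scipy, OpenCV 4.12 (cv2) and the standard library are available. Lean on these libraries where they do the work, as an engineer would, in place of code of your own. Each camera call takes 0.05 s, during which the arm holds its last target.

### The job

The washed steel carrier is standing on the sloping draining stand. Take it by its arch handle and set it back level on the scale so that all three ball feet are home in their seats: the nose foot in the round cone, the left foot in the V groove and the right foot on the flat pad. Set it down gently, let go, and leave the cheese wheel, the brush and the jar where they are.

Things in the scene. Friction and masses are not known exactly. Their poses are not given: they have to be found in the camera images.
- carrier: Loose steel carrier, 0.42-0.78 kg: disc 132 mm across, 8 thick (its top 42 above the feet's underside), three ears reaching 95 mm from the middle, each on a ball foot, and an arch handle above. Origin: middle, in the plane of the feet's undersides; x to the single nose foot, y to the left foot, z up through the handle. Seated, its axes match the scale's, origin 58 mm above the scale's.
- handle (a point): Middle of the carrier's handle bar, 115 mm up its z axis; axes as the carrier's. Bar 16 mm wide (x), 18 high (z), 120 long (y), on legs 14 x 10 mm at y = +-55; 64 mm free between bar and disc. It is over the centre of mass (about 55 mm up).
- nose_foot (a point): Centre of the carrier's nose ball foot (radius 12 mm), at (75, 0, 12) mm in the carrier's frame.
- left_foot (a point): Centre of the carrier's left ball foot, at (-48, 57, 12) mm in the carrier's frame.
- right_foot (a point): Centre of the carrier's right ball foot, at (-48, -57, 12) mm in the carrier's frame.
- scale: Fixed weighing scale, a low grey box 225 x 190 mm with a dark steel top 50 mm high, a blank dark display on its front (-x) face, and three steel seats on top reaching 76 mm high. Origin: centre of the underside; x away from the display towards the cone seat, y to the groove's side, z up. It stands either left or right of the draining stand.
- cone_seat (a point): Where the centre of the nose foot is when seated: 70 mm above the scale's origin, at (75, 0) mm. The seat is an eight-sided conical cup, walls 60 degrees steep, mouth 34 mm across, 5 mm above this point; it catches a foot up to about 6 mm off centre and draws it in.
- groove_seat (a point): Where the centre of the left foot is when seated: 70 mm above the scale's origin, at (-48, 57) mm. The seat is a V groove 44 mm long that runs towards the cone seat, walls 60 degrees steep, mouth 34 mm wide, 5 mm above this point.
- flat_seat (a point): Where the centre of the right foot is when seated: 70 mm above the scale's origin, at (-48, -57) mm. The seat is a flat square pad 38 mm wide, its top 12 mm below this point.
- stand: Fixed wooden draining stand: board 230 x 170 mm sloping 35 degrees, 20 mm high at its -x end, 156 mm at +x, with a lip 16 mm high across its lower part. Origin: on the table under the board's middle (face 90 mm up); z up. The carrier starts on it on its feet: nose up the slope, other feet against the lip, its z leaning 35 degrees from vertical to the stand's -x.
- wheel_a: Bystander: cheese wheel, 104 mm across, 42 mm high; origin at the centre of its underside.
- brush: Bystander: a rind brush lying on the table, 200 mm long, 42 mm wide, 20 mm high; origin under its middle.
- jar: Bystander: small amber glass jar, 56 mm across, 80 mm high; origin at the centre of its underside.
Things that resemble listed ones, but are neither listed nor needed, are in the scene too. What is meant by the carrier is not turquoise, and is the smaller of those in its own colour.

How it is judged:
At the end, for the whole second after the job is handed in: Each ball foot's centre is within 4 mm of its seated place (nose in the cone, left in the groove, right on the flat), the carrier is level within 2 degrees, at rest and let go (distance between nose_foot and cone_seat below 0.004 m and distance between left_foot and groove_seat below 0.004 m and distance between right_foot and flat_seat below 0.004 m and angle between carrier's own z axis and vertical below 0.035 rad and linear speed of carrier below 0.02 m/s and contact force between the fingers and carrier below 0.1 N); the robot touches nothing.
It fails at once if the carrier is dropped or banged onto the scale (faster than 0.3 m/s within 15 mm of its seats, or over 60 N) (contact force between carrier and scale above 60 N or (distance between nose_foot and cone_seat below 0.015 m and linear speed of carrier above 0.3 m/s)).
It fails at once if the cheese, the brush or the jar is moved by more than 25 mm (distance of any of wheel_a, brush, jar from where it was at the start of the episode above 0.025 m).
It also fails if it takes over 38 s, if anything falls off the work surface, if the arm or the gripper's body presses on something with over 40 N, if the wrist force passes 120 N, or if a joint passes its speed limit or range.

## Working session

There is one attempt and no reset: what is moved stays moved. The work goes in short steps, Python scripts to look and compute and a tool call to move; the robot and the scene stay as the last step left them, time stands still between calls to the robot, and variables do not carry over. Pictures are saved under pics/ and viewed, and the job is handed in when it is done.

Besides the shell and the picture viewer there is one more tool, called by a JSON object that holds its "op" and its "data", one argument or row to a line. send_rows: Moves the arm, as the interface text tells. Its arguments: {"type":"object","properties":{"commands":{"type":"array"}},"required":["commands"]}

```bash
mkdir -p pics; cat > h.py <<'E'
import numpy as np, cv2
from bench import bot, vision, ticket
from scipy.spatial.transform import Rotation as R
def cam(n):
    c=vision.camera(n); c['R']=cv2.Rodrigues(np.array(c['rvec'],float))[0]; c['t']=np.array(c['tvec'],float).reshape(3); return c
def save(c,f,box=None,s=1):
    im=c['pixels'][:,:,::-1]
    if box: im=im[box[1]:box[3],box[0]:box[2]]
    cv2.imwrite('pics/'+f,cv2.resize(im,None,fx=s,fy=s,interpolation=cv2.INTER_CUBIC))
def cloud(c):
    z=c['range_z'].astype(float); v,u=np.mgrid[:384,:512]; K=np.array(c['mtx'])
    p=np.stack([(u-K[0,2])/K[0,0]*z,(v-K[1,2])/K[1,1]*z,z],-1)
    w=(p-c['t'])@c['R']; w[z<=0]=np.nan; return w
def proj(c,p):
    q=np.atleast_2d(p)@c['R'].T+c['t']; K=np.array(c['mtx']); q=q@K.T; return q[:,:2]/q[:,2:]
E
python3 - <<'E'
from h import *
import pickle
d={}
for n in('scene','top','wrist'):
    c=cam(n); save(c,n+'0.png',s=1.5); d[n]=c
    print(n, (-c['R'].T@c['t']).round(3), c['R'][2].round(2))
pickle.dump(d,open('d0.pkl','wb'))
print(bot.get_obs())
E
```

```text
scene [ 0.914 -0.347  1.035] [-0.39  0.34 -0.85]
top [ 0.373 -0.017  1.05 ] [ 0.13  0.   -0.99]
wrist [0.131 0.616 0.373] [ 0.3  -0.11 -0.95]
{'t': 0.15, 'q': array([-1.29392148,  0.38406294,  0.01638475,  1.37090382, -0.00632088,
        1.38822208, -0.04650766]), 'joint_vel': array([-0.00018565, -0.00331727,  0.00114287, -0.00392936,  0.00054257,
       -0.00139485,  0.00050771]), 'tau': array([ 2.36552522e-03, -6.28153896e+01,  8.45332593e-01, -3.72171021e+01,
        1.64676335e-02,  1.08675880e-02,  1.91142402e-05]), 'ee_pos': array([0.20821449, 0.58916234, 0.40390133]), 'ee_rot': array([-1.32363396e-04,  1.69049739e-01,  9.85607217e-01, -7.62531391e-04]), 'contact_force': array([-0.27549623, -0.10091613, -0.84297816]), 'torque': array([-0.02261218,  0.03235808,  0.04547413]), 'width': 0.08527404876793497}
```

View pics/scene0.png

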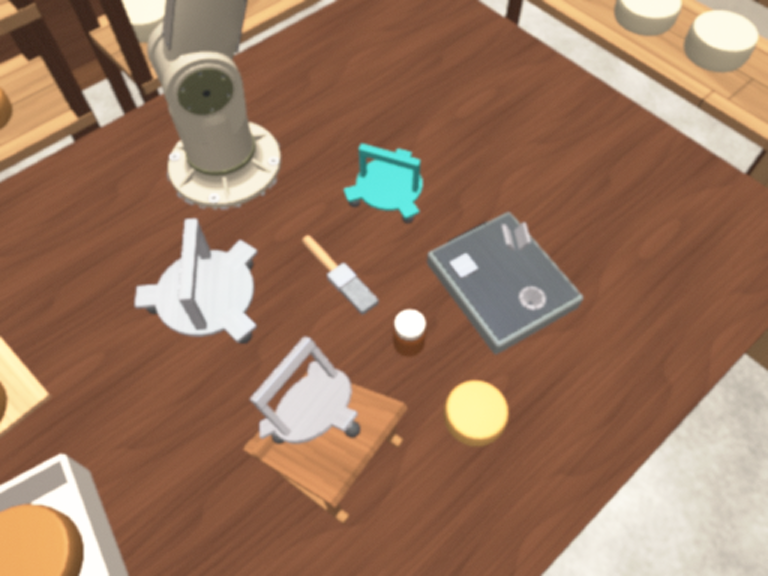

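View pics/top0.png

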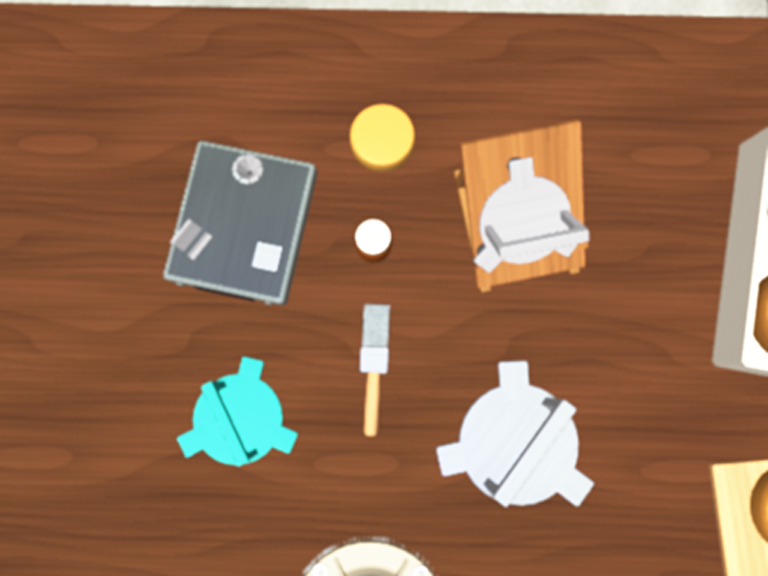

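View pics/wrist0.png

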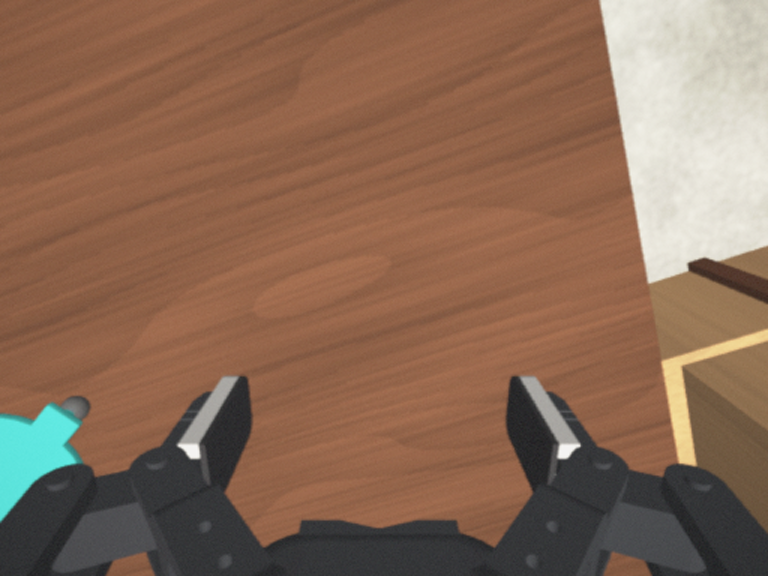

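```bash
python3 - <<'E'
import pickle
from h import *
d=pickle.load(open('d0.pkl','rb'))
save(d['scene'],'s_st.png',(150,210,290,350),5)
save(d['top'],'t_st.png',(290,70,410,200),5)
save(d['top'],'t_sc.png',(100,85,220,210),5)
for n in('scene','top'):
    w=cloud(d[n]); print(n)
    pts={'scene':[(203,258),(192,290),(222,335),(210,270),(180,265),(310,155),(340,200)],'top':[(350,140),(365,158),(350,205),(347,115),(380,90),(165,115),(165,135),(177,172),(127,160)]}[n]
    for u,v in pts: print((u,v),w[v,u].round(4))
E
```

```text
scene
(203, 258) [ 0.5532 -0.1975  0.1066]
(192, 290) [ 0.6053 -0.2641  0.1322]
(222, 335) [ 0.7248 -0.2763  0.1519]
(210, 270) [ 0.5968 -0.2078  0.1355]
(180, 265) [ 4.881e-01 -2.358e-01  3.000e-04]
(310, 155) [0.4863 0.2279 0.0469]
(340, 200) [0.6432 0.1811 0.0515]
top
(350, 140) [ 0.5981 -0.2103  0.135 ]
(365, 158) [ 0.5488 -0.228   0.1899]
(350, 205) [ 0.4731 -0.2373  0.0016]
(347, 115) [ 0.6428 -0.1979  0.1663]
(380, 90) [ 0.7049 -0.2722  0.1464]
(165, 115) [0.6691 0.2008 0.052 ]
(165, 135) [0.6222 0.1991 0.0497]
(177, 172) [0.5347 0.1659 0.0583]
(127, 160) [0.5604 0.2815 0.0561]
```

View pics/s_st.png

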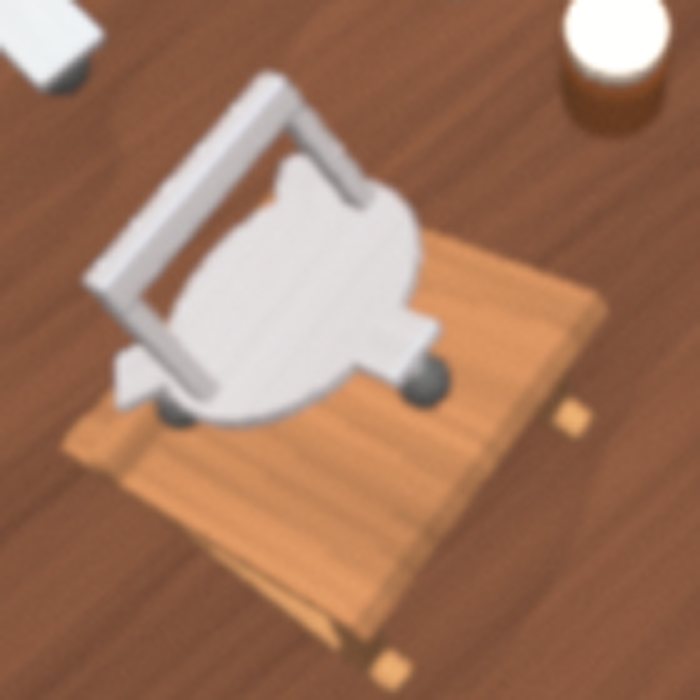

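View pics/t_st.png

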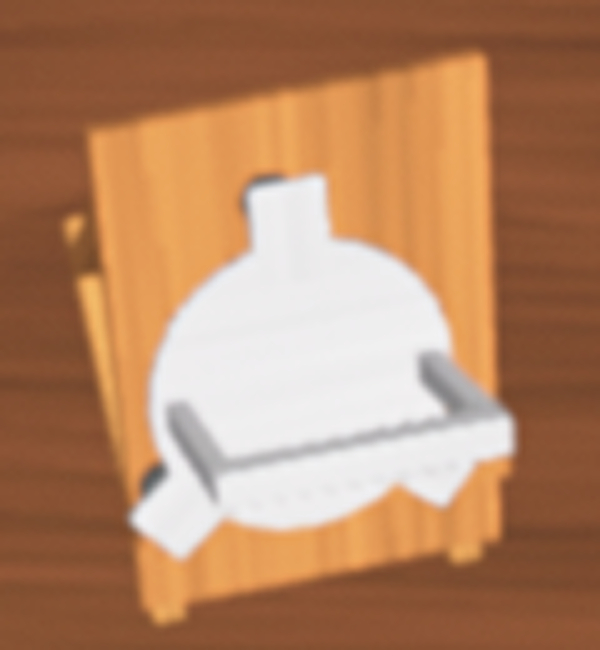

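View pics/t_sc.png

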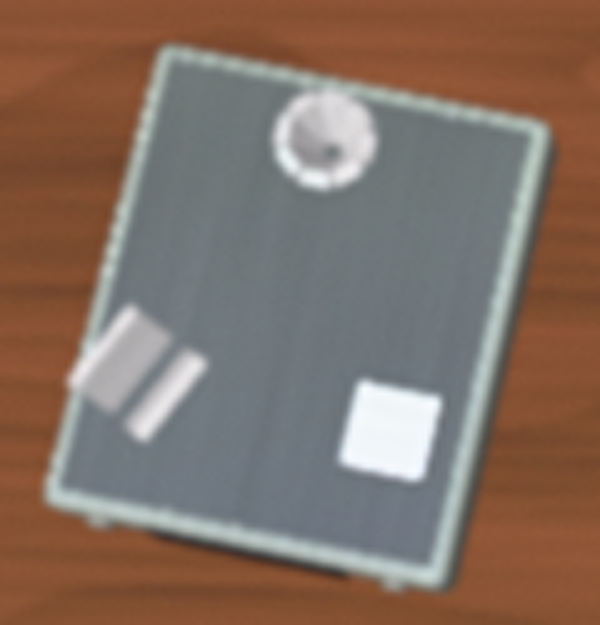

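```bash
cat > fit.py <<'E'
from h import *
from scipy.optimize import least_squares
def box(p,c,h):
    q=np.abs(p-c)-h; return np.linalg.norm(np.maximum(q,0),axis=1)+np.minimum(q.max(1),0)
def sdf(p): # carrier, without feet
    r=np.hypot(p[:,0],p[:,1]); q=np.stack([r-.066,np.abs(p[:,2]-.038)-.004],1)
    s=[np.linalg.norm(np.maximum(q,0),axis=1)+np.minimum(q.max(1),0)]
    s.append(box(p,[0,0,.115],[.008,.06,.009]))
    for y in(-.055,.055): s.append(box(p,[0,y,.074],[.007,.005,.032]))
    for a,l in((0,.095),(np.arctan2(57,-48),.095),(np.arctan2(-57,-48),.095)):
        c,n=np.cos(a),np.sin(a); pl=np.stack([p[:,0]*c+p[:,1]*n,-p[:,0]*n+p[:,1]*c,p[:,2]],1)
        s.append(box(pl,[.07,0,.038],[.025,.013,.004]))
    return np.min(s,axis=0)
def T(x): return R.from_euler('ZYX',x[3:]),x[:3]
def fitcar(P,x0,dz=True):
    def f(x):
        r,t=T(x); return sdf(r.inv().apply(P-t))
    return least_squares(f,x0,loss='soft_l1',f_scale=.002)
def fitscale(uv,P,c,x0):
    def f(x):
        Q=np.c_[R.from_euler('z',x[2]).apply(P)+[x[0],x[1],0]]
        return (proj(c,Q)-uv).ravel()
    return least_squares(f,x0,loss='soft_l1')
E
python3 - <<'E'
import pickle
from fit import *
d=pickle.load(open('d0.pkl','rb'))
P=[]
for n,b in(('scene',(160,220,245,310)),('top',(310,95,400,190))):
    c=d[n]; w=cloud(c); im=c['pixels'].astype(int)
    m=(im.max(2)-im.min(2)<35)&(im.min(2)>95); k=np.zeros_like(m); k[b[1]:b[3],b[0]:b[2]]=1; m&=k
    m=cv2.erode(m.astype(np.uint8),np.ones((2,2)))>0
    m&=w[...,2]>.06; p=w[m]; p=p[~np.isnan(p).any(1)]; print(n,len(p)); P.append(p)
    yaw0=.2; 
    x0=np.array([.58+.02,-.2,.06,yaw0,-.61,0])
    r=fitcar(p,x0); print(n,r.x[:3].round(4),np.degrees(r.x[3:]).round(2),np.abs(r.fun).mean())
r=fitcar(np.vstack(P),x0); x=r.x; print('both',x[:3].round(4),np.degrees(x[3:]).round(2),np.abs(r.fun).mean())
Rr,t=T(x); print('handle',(Rr.apply([0,0,.115])+t).round(4),'axes',Rr.as_matrix().round(3).tolist())
for f in([.075,0,.012],[-.048,.057,.012],[-.048,-.057,.012]): print((Rr.apply(f)+t).round(4))
np.save('car.npy',x)
c=d['top']
uv=np.array([(170,48),(548,125),(447,580),(50,495),(325,138),(137.5,372),(391,430)])/5-.4+np.array([100,85])
M=np.array([(.1125,.095,.05),(.1125,-.095,.05),(-.1125,-.095,.05),(-.1125,.095,.05),(.075,0,.076),(-.048,.057,.076),(-.048,-.057,.058)])
s=fitscale(uv,M,c,[.6,.2,-.2]); print('scale',s.x[:2].round(4),np.degrees(s.x[2]),s.fun.reshape(-1,2).round(2).tolist())
np.save('scale.npy',s.x)
# overlays
for n,b in(('scene',(150,130,400,350)),('top',(90,70,410,210))):
    c=d[n]; im=cv2.resize(c['pixels'][:,:,::-1],None,fx=3,fy=3)
    E=[]
    for h in ([0,0,.115,.008,.06,.009],):
        h=np.array(h); 
        for q in[(a,e,g) for a in(-1,1) for e in(-1,1) for g in(-1,1)]: E.append(h[:3]+np.array(q)*h[3:])
    E=E+[(.066*np.cos(a),.066*np.sin(a),.042) for a in np.linspace(0,6.28,40)]+[(.095,0,.042)]
    for p in proj(c,Rr.apply(E)+t): cv2.circle(im,tuple((p*3+1).round().astype(int)),2,(0,0,255),-1)
    for p in proj(c,R.from_euler('z',s.x[2]).apply(M)+[s.x[0],s.x[1],0]): cv2.circle(im,tuple((p*3+1).round().astype(int)),2,(0,0,255),-1)
    im=im[b[1]*3:b[3]*3,b[0]*3:b[2]*3]; im=cv2.resize(im,None,fx=800/im.shape[1],fy=800/im.shape[1]) ; cv2.imwrite('pics/ov_%s.png'%n,im[:600])
E
```

```text
scene 2654
scene [ 0.6028 -0.2053  0.0968] [ 12.94 -34.72   0.09] 0.001758809958348779
top 3209
top [ 0.6029 -0.2085  0.0966] [ 12.74 -35.15   0.13] 0.0015713561503007585
both [ 0.6031 -0.2071  0.0968] [ 12.74 -34.94   0.19] 0.0017094293204425607
handle [ 0.5389 -0.2219  0.1911] axes [[0.8, -0.222, -0.558], [0.181, 0.975, -0.13], [0.573, 0.003, 0.82]]
[ 0.6563 -0.1951  0.1496]
[ 0.5453 -0.1617  0.0793]
[ 0.5707 -0.2729  0.079 ]
scale [0.5955 0.2099] -10.827352268876812 [[-1.98, -2.29], [1.57, -1.36], [-0.22, 1.72], [-2.16, 1.43], [0.47, -0.26], [0.23, -0.03], [0.6, 0.19]]
```

View pics/ov_top.png

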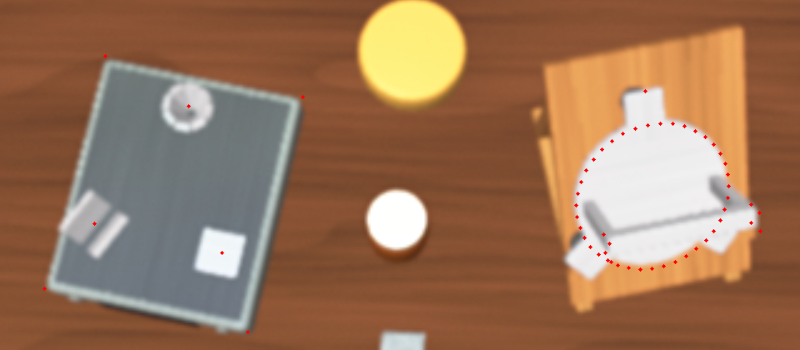

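View pics/ov_scene.png

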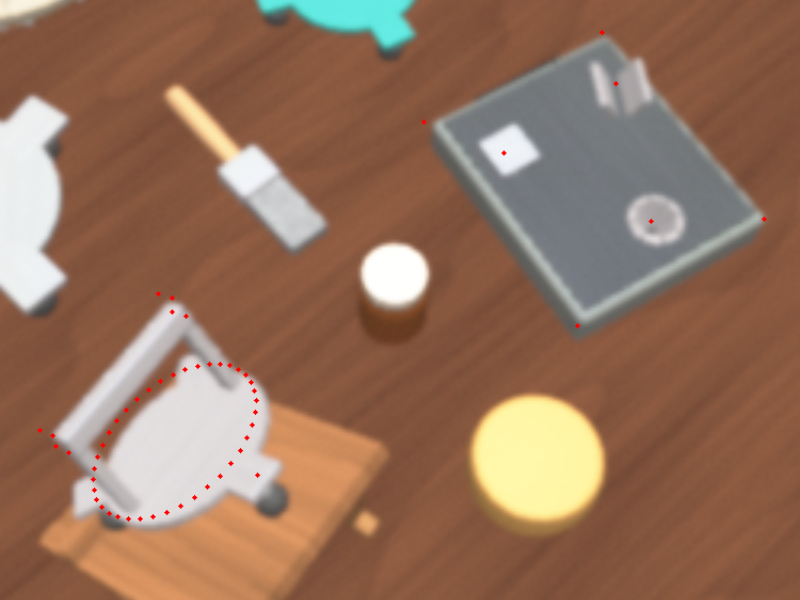

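```bash
cat > sil.py <<'E'
from fit import *
from scipy.optimize import minimize
def parts():
    L=[]
    def b(c,h,a=0):
        q=np.array([[i,j,k] for i in(-1,1) for j in(-1,1) for k in(-1,1)])*np.array(h)+np.array(c)
        L.append(R.from_euler('z',a).apply(q))
    A=np.linspace(0,2*np.pi,60); L.append(np.vstack([np.c_[.066*np.cos(A),.066*np.sin(A),0*A+z] for z in(.034,.042)]))
    b([0,0,.115],[.008,.06,.009])
    for y in(-.055,.055): b([0,y,.074],[.007,.005,.032])
    for a in(0,np.arctan2(57,-48),np.arctan2(-57,-48)): b([.07,0,.038],[.025,.013,.004],a)
    return L
PT=parts()
def render(c,x,S,bx):
    r,t=T(x); m=np.zeros(((bx[3]-bx[1])*S,(bx[2]-bx[0])*S),np.uint8)
    for p in PT:
        uv=(proj(c,r.apply(p)+t)-bx[:2]+.5)*S-.5
        cv2.fillConvexPoly(m,cv2.convexHull((uv*16).round().astype(np.int32)),255,shift=4)
    return m
def target(c,bx,S,thr=40):
    im=cv2.resize(c['pixels'][bx[1]:bx[3],bx[0]:bx[2]],None,fx=S,fy=S,interpolation=cv2.INTER_CUBIC).astype(int)
    m=((im.max(2)-im.min(2)<thr)&(im.min(2)>85)).astype(np.uint8)*255
    return m
def iou(a,b): a=a>0;b=b>0; return (a&b).sum()/(a|b).sum()
E
python3 - <<'E'
import pickle
from sil import *
d=pickle.load(open('d0.pkl','rb')); B={'scene':(160,220,245,300),'top':(305,95,400,190)}; S=6
tg={n:target(d[n],B[n],S) for n in B}
for n in B: cv2.imwrite('pics/m_%s.png'%n,tg[n])
x0=np.load('car.npy')
def run(ns,x0):
    f=lambda v:-sum(iou(render(d[n],x0+v*sc,S,B[n]),tg[n]) for n in ns)
    sc=np.array([.005,.005,.005,.05,.05,.05])
    v=np.zeros(6)
    for _ in range(3):
        r=minimize(f,v,method='Nelder-Mead',options=dict(maxiter=900,initial_simplex=np.vstack([v,v+np.eye(6)]))); v=r.x
    x=x0+v*sc; print(ns,x[:3].round(4),np.degrees(x[3:]).round(2),[round(iou(render(d[n],x,S,B[n]),tg[n]),3) for n in B]); return x
a=run(['scene'],x0); b=run(['top'],x0); x=run(['scene','top'],x0)
np.save('car2.npy',x); r,t=T(x); print('handle',(r.apply([0,0,.115])+t).round(4))
for n in B:
    m=render(d[n],x,S,B[n]); cv2.imwrite('pics/mm_%s.png'%n,np.dstack([tg[n],m,0*m]))
E
```

```text
['scene'] [ 0.609  -0.2033  0.0923] [ 12.07 -35.03   0.8 ] [np.float64(0.927), np.float64(0.911)]
['top'] [ 0.6109 -0.208   0.0793] [ 11.62 -36.28   2.92] [np.float64(0.716), np.float64(0.958)]
['scene', 'top'] [ 0.6086 -0.2049  0.0911] [ 12.55 -34.94  -0.18] [np.float64(0.922), np.float64(0.924)]
handle [ 0.5442 -0.2189  0.1854]
```

```bash
cat > mv.py <<'E'
from h import *
def cur():
    o=bot.get_obs(); q=np.array(o['ee_rot']); return R.from_quat(q,scalar_first=True),np.array(o['ee_pos']),o
def rel(Rt,pt,base=None):
    Rc,pc,_=cur() if base is None else (*base,None)
    dp=Rc.inv().apply(pt-pc); dr=(Rc.inv()*Rt).as_rotvec(degrees=True)
    print('shift mm',(dp*1000).round(1),'turn',dr.round(2),'rows>=',max(np.linalg.norm(dp)/.0625,np.linalg.norm(dr)/10.7).round(1)); return Rt,pt
def tool(Rcar): # tool rot from carrier rot
    m=Rcar.as_matrix(); z=-m[:,2]; y=m[:,0]; return R.from_matrix(np.stack([np.cross(y,z),y,z],1))
E
python3 - <<'E'
from mv import *
from fit import T
x=np.load('car2.npy'); r,t=T(x)
Rv=tool(R.from_euler('z',12.5,degrees=True))
b=rel(Rv,np.array([.46,.15,.42]))
Rg=tool(R.from_euler('ZYX',[12.5,-35,0],degrees=True)); H=r.apply([0,0,.115])+t; a=r.apply([0,0,1])
c=rel(Rg,H+a*(.155+.09),b)
print(c[1])
rel(Rg,H+a*.155,c)
E
```

```text
shift mm [-383.7 -330.2  -15.6] turn [-8.000e-02  4.000e-02  5.803e+01] rows>= 8.1
shift mm [-377.7 -137.9   33.8] turn [-35.   0.  -0.] rows>= 6.5
[ 0.40710727 -0.24863217  0.38624514]
shift mm [-0.2 -0.1 90. ] turn [0. 0. 0.] rows>= 1.4
```

{"op": "send_rows", "data": {
  "commands": [
    [0,-0.04,-0.033,-0.002,0,0,6],
    [0,-0.08,-0.066,-0.004,0,0,12],
    [0,-0.12,-0.1,-0.006,0,0,18],
    [0,-0.16,-0.135,-0.008,0,0,24],
    [0,-0.2,-0.17,-0.01,0,0,30],
    [0,-0.24,-0.205,-0.012,0,0,36],
    [0,-0.28,-0.24,-0.015,0,0,42],
    [0,-0.32,-0.275,-0.016,0,0,48],
    [0,-0.36,-0.31,-0.016,0,0,54],
    [0,-0.384,-0.33,-0.016,0,0,58]
  ]
}}

```text
t: 1.4
ee_pos: [0.4612, 0.1474, 0.4208]
ee_rot: [0.0, 0.628, 0.778, 0.0]
contact_force: [0.2, -0.0, -0.2]
width: 0.0856
```

```bash
cat > pre.py <<'E'
from mv import *
from fit import T
import sys
x=np.load('car2.npy'); r,t=T(x)
Rg=tool(R.from_euler('ZYX',[12.5,-35,0],degrees=True)); H=r.apply([0,0,.115])+t; a=r.apply([0,0,1])
print(cur()[1],cur()[2]['t'])
rel(Rg,H+a*(.155+float(sys.argv[1])))
E
python3 pre.py .09
```

```text
[0.46124697 0.14744313 0.42078437] 1.4
shift mm [-375.7 -136.6   34.6] turn [-34.99   0.1   -0.3 ] rows>= 6.4
```

{"op": "send_rows", "data": {
  "commands": [
    [0,-0.045,-0.015,0,0,0,0],
    [0,-0.09,-0.03,0,-4,0,0],
    [0,-0.13,-0.045,0.005,-8,0,0],
    [0,-0.175,-0.06,0.01,-13,0,0],
    [0,-0.215,-0.075,0.015,-18,0,0],
    [0,-0.26,-0.093,0.02,-23,0,0],
    [0,-0.3,-0.108,0.025,-28,0,0],
    [0,-0.34,-0.123,0.03,-32,0,0],
    [0,-0.376,-0.136,0.034,-35,0,-0.3],
    [0,-0.376,-0.137,0.034,-35,0,-0.3]
  ]
}}

```text
t: 2.65
ee_pos: [0.407, -0.2498, 0.3866]
ee_rot: [0.189, 0.597, 0.743, 0.234]
contact_force: [0.3, 0.9, 0.4]
width: 0.0851
```

```bash
python3 pre.py .09; python3 - <<'E'
from h import *
save(cam('wrist'),'w1.png',s=1.5); save(cam('scene'),'s1.png',(120,130,320,330),4)
E
```

```text
[ 0.40701909 -0.24983602  0.38662124] 2.65
shift mm [1.2 0.1 0.5] turn [ 0.06  0.09 -0.01] rows>= 0.0
```

View pics/w1.png

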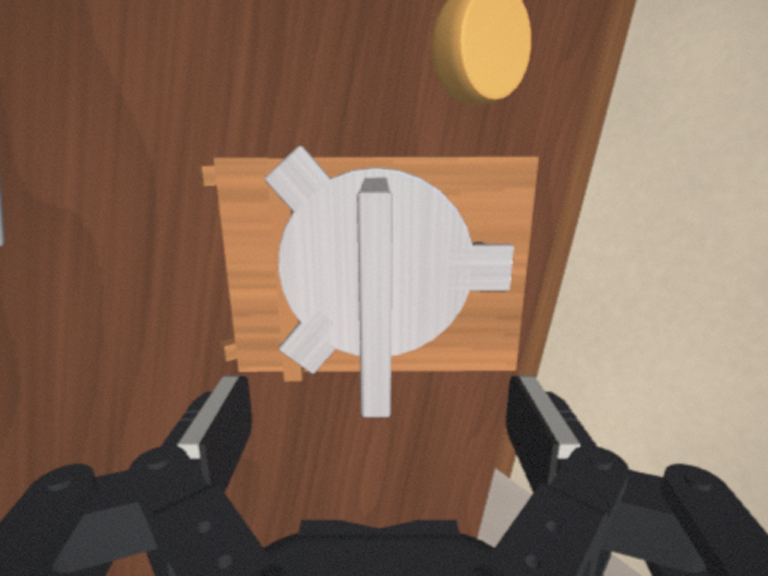

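```bash
cat > wf.py <<'E'
from sil import *
from mv import cur
import pickle
S=3
def wfit(c,bx,x0,it=3,scl=(.004,.004,.004,.04,.04,.04),thr=40):
    tg=target(c,bx,S,thr); sc=np.array(scl); v=np.zeros(6)
    f=lambda v:-iou(render(c,x0+v*sc,S,bx),tg)
    for _ in range(it):
        v=minimize(f,v,method='Nelder-Mead',options=dict(maxiter=900,initial_simplex=np.vstack([v,v+np.eye(6)]))).x
    x=x0+v*sc; print(x[:3].round(4),np.degrees(x[3:]).round(2),round(-f(v),3)); return x,tg
E
python3 - <<'E'
from wf import *
c=cam('wrist'); bx=(140,85,360,285)
x,tg=wfit(c,bx,np.load('car2.npy'))
m=render(c,x,S,bx); cv2.imwrite('pics/wf.png',np.dstack([tg,m,0*m]))
Rc,p,o=cur(); r,t=T(x)
H=r.apply([0,0,.115])+t; print('handle',H,'in tool mm',Rc.inv().apply(H-p)*1000, 'carrier rot vs tool', (Rc.inv()*r).as_matrix().round(3).tolist())
H2=T(np.load('car2.npy')); H2=H2[0].apply([0,0,.115])+H2[1]; print(H2)
# depth of bar
w=cloud(c); print(w[180,250],Rc.inv().apply(w[180,250]-p)*1000, Rc.inv().apply(w[180,200]-p)*1000)
np.save('car3.npy',x)
E
```

```text
[ 0.6099 -0.2061  0.0871] [ 13.07 -35.3    1.59] 0.933
handle [ 0.5459596  -0.22421786  0.18089604] in tool mm [ -9.98654081  -4.45667699 247.97452337] carrier rot vs tool [[0.001, 1.0, -0.03], [1.0, -0.001, -0.006], [-0.006, -0.03, -1.0]]
[ 0.54422606 -0.21887775  0.18540164]
[ 0.53356973 -0.19487918  0.19224057] [ 21.36779464  -2.44723644 235.49121612] [ -2.33223813 -53.27907894 318.48450189]
```

View pics/wf.png

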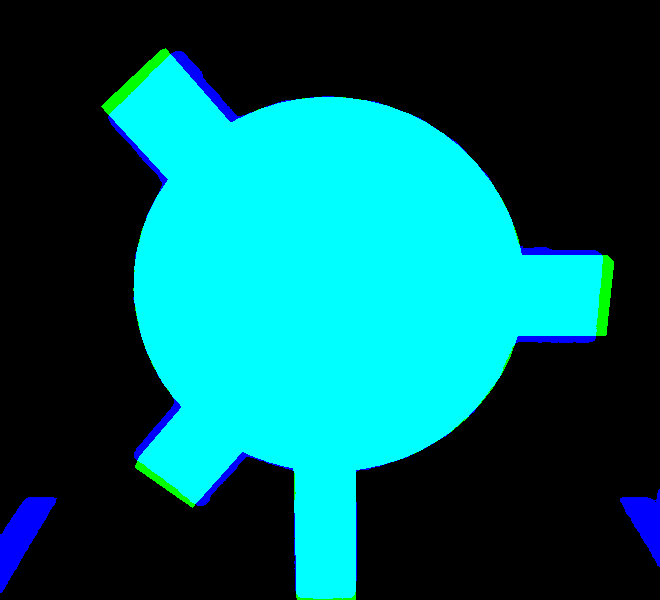

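```bash
sed -i 's/\[.07,0,.038\],\[.025,.013,.004\]/[.068,0,.038],[.0245,.015,.004]/' sil.py fit.py
python3 - <<'E'
from wf import *
c=cam('wrist'); bx=(135,85,352,290)
c['pixels'][250:,:235]=0;c['pixels'][250:,265:]=0
for st in('car3.npy','car2.npy'):
    x,tg=wfit(c,bx,np.load(st),4)
    Rc,p,o=cur(); r,t=T(x)
    H=r.apply([0,0,.115])+t; print('handle',H,'in tool mm',Rc.inv().apply(H-p)*1000)
np.save('car3.npy',x)
d=pickle.load(open('d0.pkl','rb')); B={'scene':(160,220,245,300),'top':(305,95,400,190)}
for n in B: print(n); wfit(d[n],B[n],np.load('car2.npy'))
E
```

```text
[ 0.6103 -0.2062  0.0865] [ 12.66 -35.23   1.49] 0.986
handle [ 0.54625464 -0.22369358  0.18043614] in tool mm [ -9.8061597   -4.58080155 248.51105032]
[ 0.6103 -0.2063  0.0865] [ 12.62 -35.11   1.52] 0.986
handle [ 0.54642123 -0.22368951  0.18049158] in tool mm [ -9.83971536  -4.415271   248.55918767]
scene
[ 0.608  -0.2032  0.0894] [ 12.45 -35.02   0.25] 0.934
top
[ 0.6094 -0.206   0.0867] [ 12.44 -37.05   2.3 ] 0.969
```

{"op": "send_rows", "data": {
  "commands": [
    [0,-0.006,-0.003,0.02,0,0,0],
    [0,-0.006,-0.003,0.045,0,0,0],
    [0,-0.006,-0.003,0.07,0,0,0],
    [0,-0.006,-0.003,0.085,0,0,0],
    [0,-0.006,-0.003,0.092,0,0,0],
    [0,-0.006,-0.003,0.092,0,0,0]
  ]
}}

```text
t: 3.6
ee_pos: [0.4588, -0.2409, 0.3094]
ee_rot: [0.188, 0.594, 0.746, 0.234]
contact_force: [-0.1, -0.4, 0.6]
width: 0.0851
```

```bash
python3 - <<'E'
from h import *
c=cam('wrist');save(c,'w2.png',s=1.5); save(cam('scene'),'s2.png',(120,130,320,330),3)
E
```

```text
(no output)
```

View pics/w2.png

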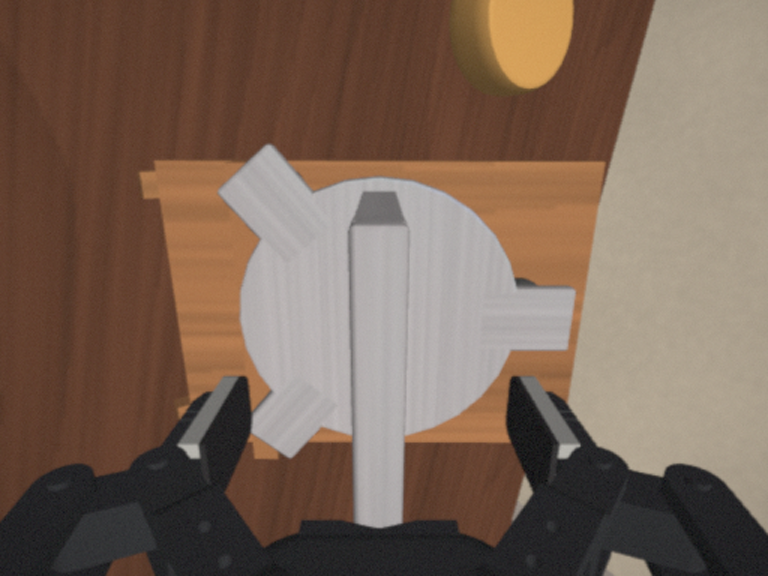

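View pics/s2.png

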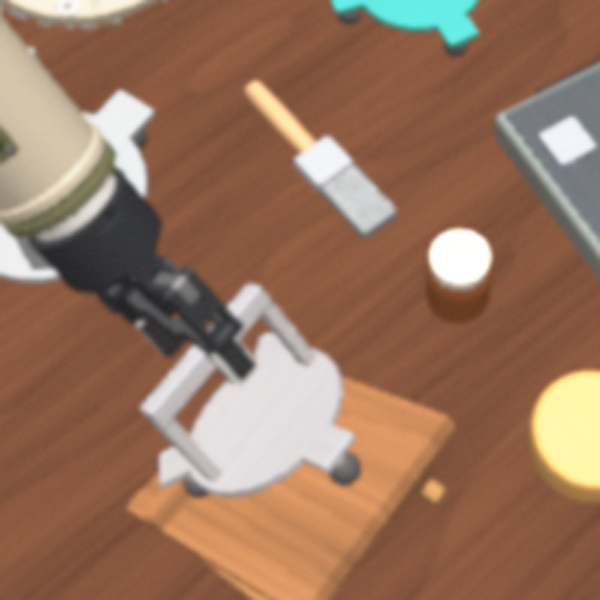

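Wrist view: bar (350–408, 225–520) sits centred between the pads; the scene view shows the finger at mid-bar. Closing.

{"op": "send_rows", "data": {
  "commands": [
    [1,0,0,0,0,0,0],
    [1,0,0,0,0,0,0],
    [1,0,0,0,0,0,0],
    [1,0,0,0,0,0,0],
    [1,0,0,0,0,0,0],
    [1,0,0,0,0,0,0]
  ]
}}

```text
t: 4.45
ee_pos: [0.4586, -0.2416, 0.3098]
ee_rot: [0.188, 0.595, 0.746, 0.235]
contact_force: [-3.6, 0.5, 5.3]
width: 0.0153
```

```bash
python3 - <<'E'
from h import *
print(bot.get_obs()['width'])
c=cam('wrist');save(c,'w3.png',s=1.5); save(cam('scene'),'s3.png',(120,130,320,330),3)
from mv import *
Rc,p,o=cur()
print(Rc.inv().apply([0,0,1]))
E
```

```text
0.015258050034500186
[-0.00147325  0.57375471 -0.81902586]
```

View pics/w3.png

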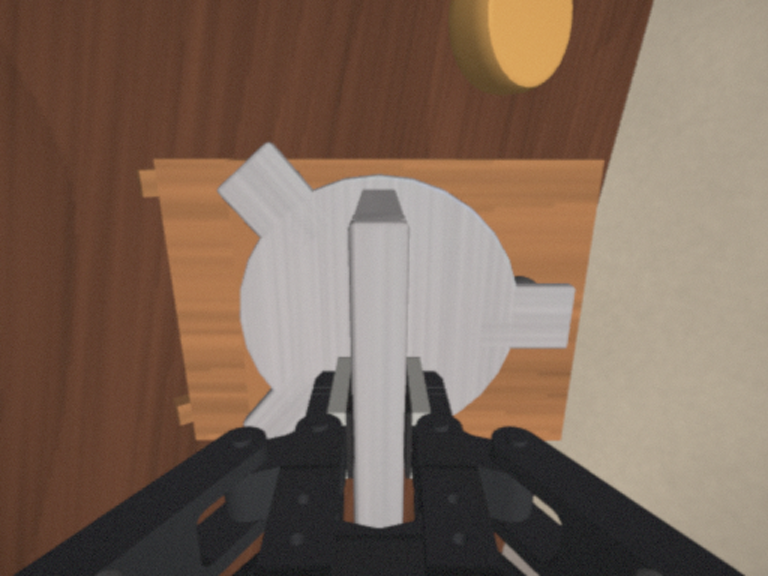

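{"op": "send_rows", "data": {
  "commands": [
    [1,0,0.006,-0.008,0,0,0],
    [1,0,0.017,-0.025,0,0,0],
    [1,0,0.034,-0.049,0,0,0],
    [1,0,0.052,-0.074,0,0,0],
    [1,0,0.069,-0.098,0,0,0],
    [1,0,0.08,-0.115,0,0,0],
    [1,0,0.08,-0.115,0,0,0]
  ]
}}

```text
t: 5.42
ee_pos: [0.458, -0.2419, 0.4506]
ee_rot: [0.189, 0.595, 0.745, 0.235]
contact_force: [0.3, -0.5, -5.2]
width: 0.0155
```

```bash
python3 - <<'E'
from mv import *
Rc,p,o=cur(); print(p,o['contact_force'],o['width'])
save(cam('scene'),'s4.png',(100,100,330,330),3)
# level, at a waypoint over the middle, clearance high
Rl=tool(R.from_euler('z',12.5,degrees=True))
b=rel(Rl,np.array([.50,-.20,.46]))
Rs=tool(R.from_euler('z',-10.8,degrees=True))
rel(Rs,np.array([.5955,.2099,.46]),b)
E
```

```text
[ 0.45802145 -0.24191166  0.45064374] [ 0.2828876  -0.54200273 -5.18804613] 0.015454099959174761
shift mm [31.2 47.5 20. ] turn [ 3.498e+01 -3.000e-02  3.100e-01] rows>= 3.3
shift mm [379.5 182.    0. ] turn [ 0.   0.  23.3] rows>= 6.7
```

View pics/s4.png

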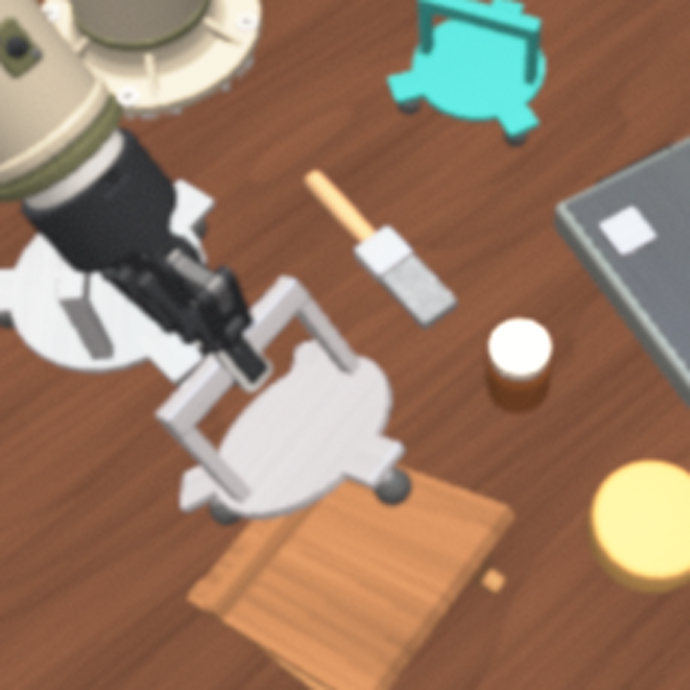

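The carrier hangs clear of the stand with unchanged attitude. Levelling, then travelling.

{"op": "send_rows", "data": {
  "commands": [
    [1,0.0,0.004,-0.002,3,0,0],
    [1,0.004,0.01,-0.004,8,0,0],
    [1,0.01,0.016,-0.003,14,0,0],
    [1,0.016,0.024,0.0,20,0,0],
    [1,0.022,0.032,0.007,26,0,0],
    [1,0.028,0.042,0.015,31.5,0,0.3],
    [1,0.031,0.047,0.02,35,0,0.3],
    [1,0.031,0.047,0.02,35,0,0.3]
  ]
}}

```text
t: 6.48
ee_pos: [0.501, -0.1987, 0.4584]
ee_rot: [-0.001, 0.625, 0.781, -0.002]
contact_force: [0.3, -0.4, -3.7]
width: 0.0149
```

```bash
python3 - <<'E'
from mv import *
print(cur()[1])
Rs=tool(R.from_euler('z',-10.8,degrees=True))
rel(Rs,np.array([.5955,.2099,.44]))
E
```

```text
[ 0.50097807 -0.19870019  0.45836431]
shift mm [378.1 181.6  17.4] turn [-0.19  0.09 23.42] rows>= 6.7
```

{"op": "send_rows", "data": {
  "commands": [
    [1,0.015,0.007,0,0,0,1],
    [1,0.05,0.024,0,0,0,3],
    [1,0.1,0.048,0,0,0,6],
    [1,0.15,0.072,0,0,0,9],
    [1,0.2,0.096,0,0,0,12],
    [1,0.25,0.12,0,0,0,15],
    [1,0.3,0.144,0,0,0,18.5],
    [1,0.345,0.166,0.005,0,0,21],
    [1,0.37,0.178,0.012,-0.2,0.1,23],
    [1,0.378,0.181,0.017,-0.2,0.1,23.4]
  ]
}}

```text
t: 7.72
ee_pos: [0.5945, 0.2104, 0.4421]
ee_rot: [0.001, 0.77, 0.638, 0.002]
contact_force: [-0.6, -1.2, -4.4]
width: 0.0148
```

{"op": "send_rows", "data": {
  "commands": [
    [1,0,0,0,0,0,0],
    [1,0,0,0,0,0,0]
  ]
}}

```text
t: 7.98
ee_pos: [0.5947, 0.2061, 0.4439]
ee_rot: [0.001, 0.772, 0.636, 0.002]
contact_force: [-0.1, -1.4, -4.4]
width: 0.0152
```

```bash
python3 - <<'E'
from mv import *
import pickle
print(cur()[1],cur()[2]['t'],cur()[2]['width'])
d={}
for n in('scene','top','wrist'):
    d[n]=cam(n); save(d[n],n+'5.png',s=1.5)
pickle.dump(d,open('d5.pkl','wb'))
E
```

```text
[0.59468094 0.20612898 0.44389592] 7.975 0.01515269302061927
```

View pics/scene5.png

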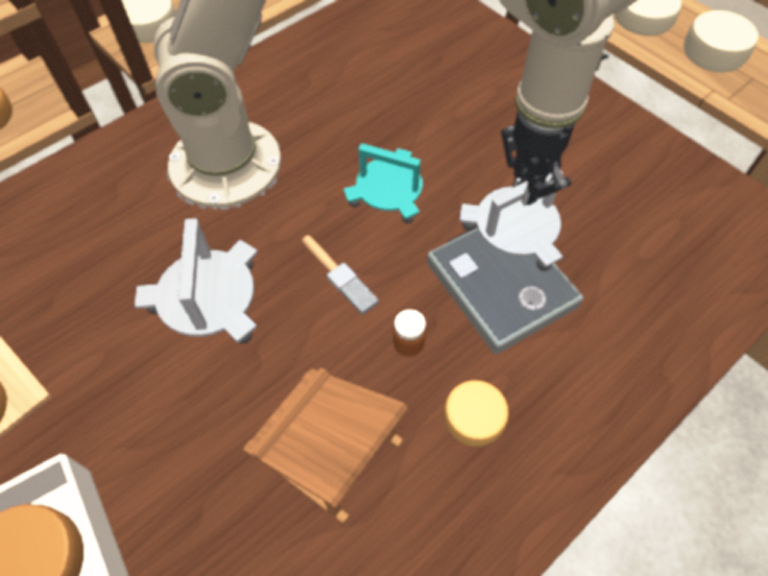

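View pics/top5.png

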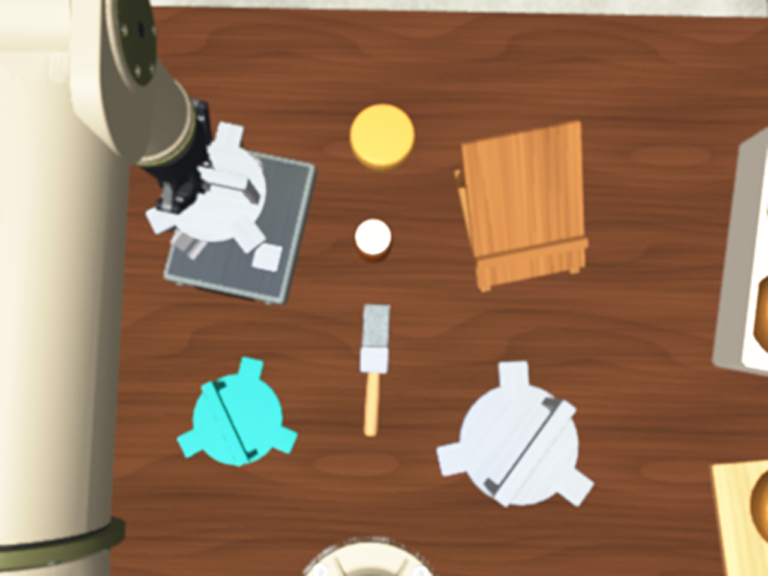

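View pics/wrist5.png

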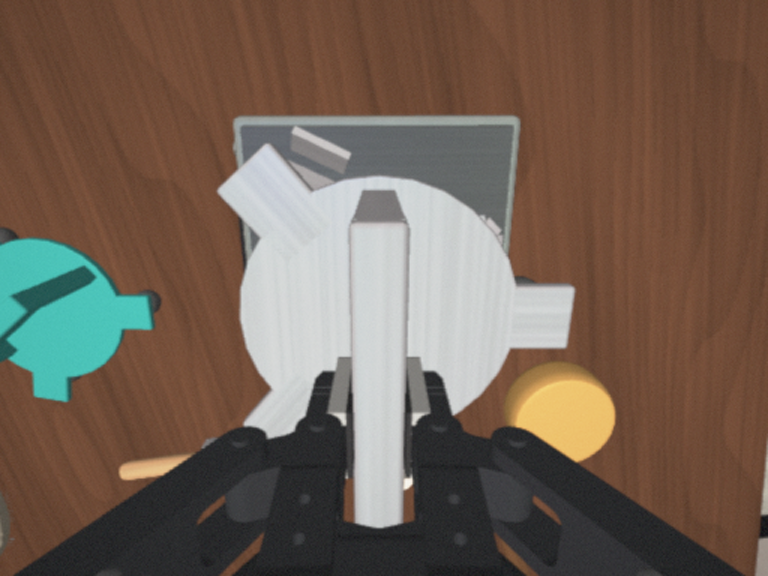

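```bash
python3 - <<'E'
import pickle
from h import *
d=pickle.load(open('d5.pkl','rb')); c=d['wrist']
save(c,'w5a.png',(135,65,295,185),5); save(c,'w5b.png',(225,65,405,245),4)
save(d['top'],'t5.png',(90,70,220,210),4); save(d['scene'],'s5.png',(270,110,400,250),4)
E
```

```text
(no output)
```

View pics/w5a.png

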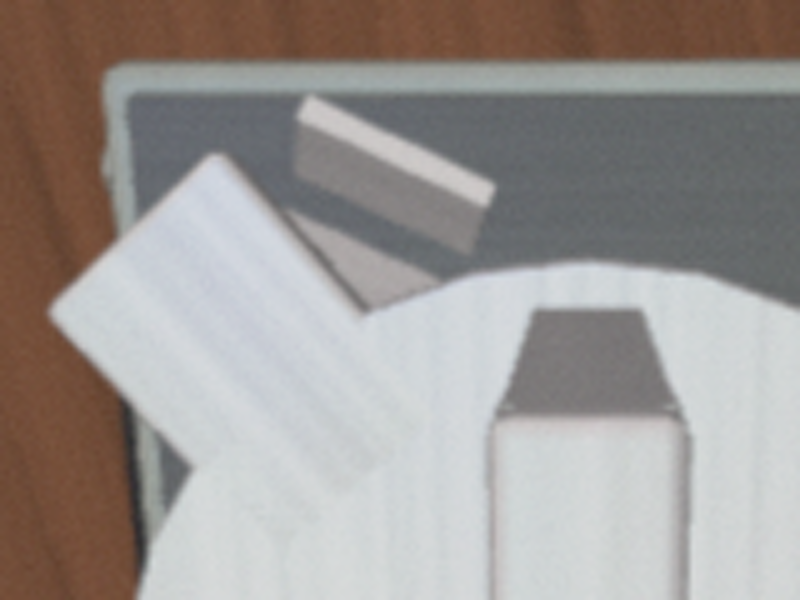

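View pics/w5b.png

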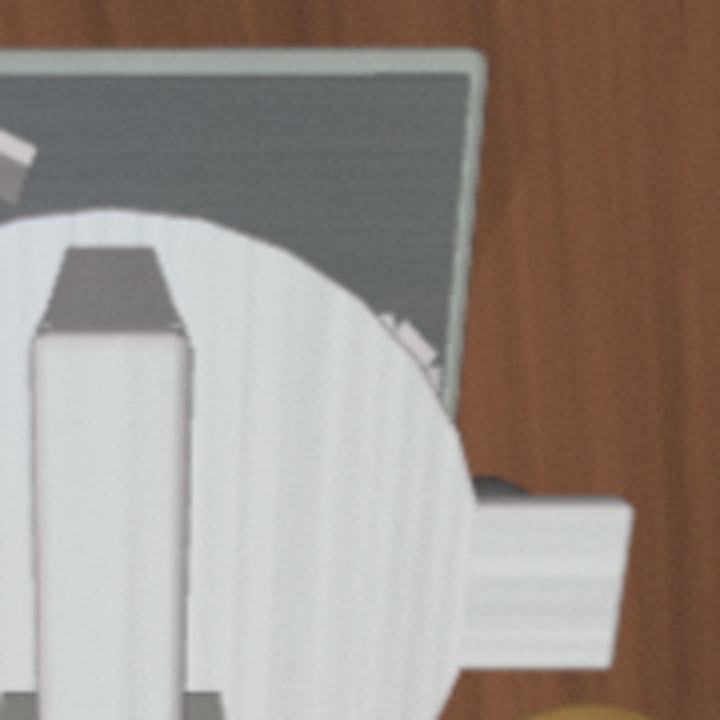

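View pics/s5.png

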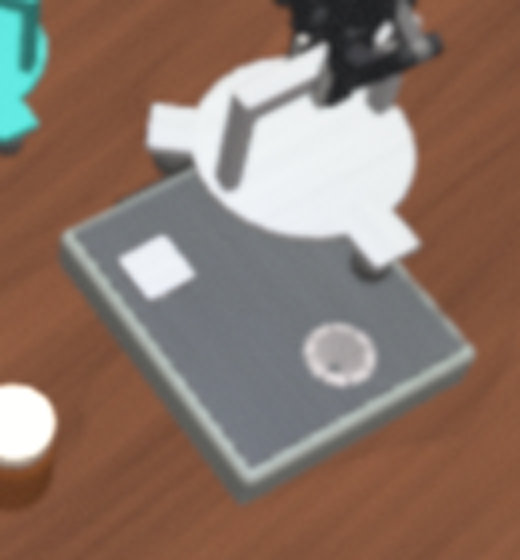

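```bash
cat > meas.py <<'E'
from wf import *
def car_in_wrist(c,x0,bx=(135,85,400,235)):
    im=c['pixels'].astype(int); sub=lambda a:cv2.resize(a,None,fx=S,fy=S,interpolation=cv2.INTER_CUBIC)
    tg=target({'pixels':c['pixels']},bx,S,40); im3=sub(c['pixels'][bx[1]:bx[3],bx[0]:bx[2]]).astype(int)
    tg[(im3.min(2)<150)]=0
    return tg
E
python3 - <<'E'
from meas import *
d=pickle.load(open('d5.pkl','rb')); c=d['wrist']; bx=(135,85,400,235)
tg=car_in_wrist(c,None,bx)
cv2.imwrite('pics/tg5.png',tg)
E
```

```text
(no output)
```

View pics/tg5.png

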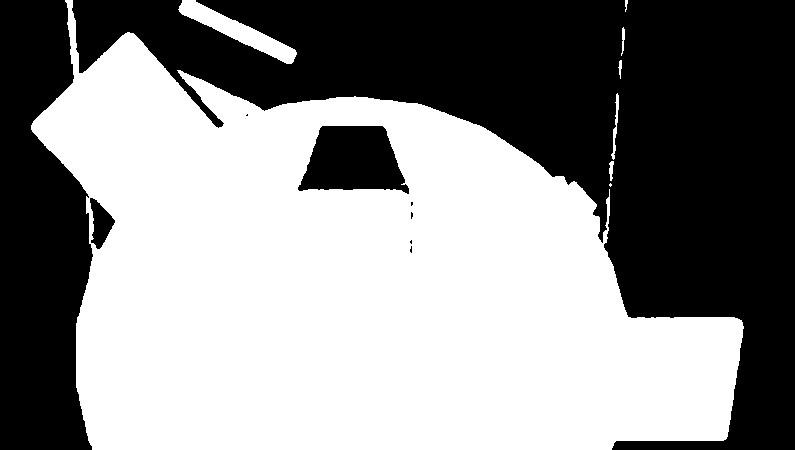

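```bash
cat > kp.py <<'E'
from fit import *
def A(l): return (np.array(l)/5-.4)+[135,65]
def Bb(l): return (np.array(l)/4-.375)+[225,65]
E
python3 - <<'E'
import pickle
from kp import *
from mv import tool
d=pickle.load(open('d5.pkl','rb')); c=d['wrist']
uv=np.vstack([A([(495,415),(683,415),(535,310),(645,310),(215,153),(50,312)]),Bb([(632,498),(612,668)])])
a=np.arctan2(57,-48)
def model(L):
    e=lambda a,s:[L*np.cos(a)-s*np.sin(a),L*np.sin(a)+s*np.cos(a),.042]
    return np.array([(-.008,.06,.124),(.008,.06,.124),(-.007,.06,.042),(.007,.06,.042),e(a,-.015),e(a,.015),e(0,.015),e(0,-.015)])
def f(v):
    r,t=T(v[:6]); return (proj(c,r.apply(model(v[6]))+t)-uv).ravel()
v0=[.595,.206,.17,np.radians(-11),0,0,.0935]
s=least_squares(f,v0); print('free',s.x[:3].round(4),np.degrees(s.x[3:6]).round(2),s.x[6]); print(s.fun.reshape(-1,2).round(2).tolist())
np.save('car5.npy',s.x[:6])
u=np.array([123,-57])/135.56; n=np.array([57,123])/135.56; g=np.array([-48,57.])
M=np.array([[*(g-22*u+17*n)/1000,.0755],[*(g+22*u+17*n)/1000,.0755],[-.1125,.095,.05],[.1125,.095,.05]])
us=np.vstack([A([(297,120),(487,210),(105,62)]),Bb([(487,47)])])
def fs(x): return (proj(c,R.from_euler('z',x[2]).apply(M)+[x[0],x[1],0])-us).ravel()
q=least_squares(fs,[.5955,.21,-.19]); print('scale wrist',q.x[:2].round(4),np.degrees(q.x[2]),q.fun.reshape(-1,2).round(2).tolist())
q2=least_squares(lambda x:fs(x)[:4],[.5955,.21,-.19]); print('groove only',q2.x[:2].round(4),np.degrees(q2.x[2]))
# scene-based scale
cs=d['scene']; 
us2=np.array([(339,352),(157,267)])/4-.375+np.array([270,110]); M2=np.array([(.075,0,.0755),(-.048,-.057,.058)])
us2=np.vstack([us2,np.array([(252,475),(470,352),(65,240)])/4-.375+np.array([270,110])]); M2=np.vstack([M2,[(.1125,-.095,.05),(.1125,.095,.05),(-.1125,-.095,.05)]])
q3=least_squares(lambda x:(proj(cs,R.from_euler('z',x[2]).apply(M2)+[x[0],x[1],0])-us2).ravel(),[.5955,.21,-.19]); print('scene',q3.x[:2].round(4),np.degrees(q3.x[2]),q3.fun.reshape(-1,2).round(2).tolist())
from h import bot
print(bot.get_obs()['ee_pos'])
# wrist depth checks
w=cloud(c); 
for p in[(165,170),(300,100),(250,78)]: print(p,w[p[1],p[0]].round(4))
E
```

```text
free [0.5963 0.207  0.1712] [-10.7   -0.24  -0.07] 0.09170815888465411
[[-1.36, 0.06], [1.38, -0.2], [0.08, 0.17], [-0.64, 0.03], [-0.16, 0.3], [0.48, -0.35], [0.28, 1.84], [-0.05, -1.84]]
scale wrist [0.5961 0.2115] -10.942276618055072 [[0.16, 0.3], [-0.04, 0.23], [-3.7, -0.02], [3.59, 0.17]]
groove only [0.5962 0.2118] -10.921153894371425
scene [0.5963 0.215 ] -10.382350744781785 [[0.24, 0.01], [-0.36, 0.19], [-0.57, 2.17], [2.88, -0.87], [-2.27, -2.3]]
[0.59474302 0.20678377 0.44390658]
(165, 170) [0.4857 0.2177 0.0442]
(300, 100) [0.6651 0.2691 0.0505]
(250, 78) [0.6128 0.304  0.0439]
```

{"op": "send_rows", "data": {
  "commands": [
    [1,0.002,0,0.006,0,0,0.2],
    [1,0.004,-0.001,0.018,0,0,0.2],
    [1,0.0045,-0.001,0.032,0,0,0.2],
    [1,0.0045,-0.001,0.046,0,0,0.2],
    [1,0.0045,-0.001,0.06,0,0,0.2],
    [1,0.0045,-0.001,0.07,0,0,0.2],
    [1,0.0045,-0.001,0.075,0,0,0.2],
    [1,0.0045,-0.001,0.075,0,0,0.2],
    [1,0.0045,-0.001,0.075,0,0,0.2],
    [1,0.0045,-0.001,0.075,0,0,0.2]
  ]
}}

```text
t: 9.38
ee_pos: [0.5949, 0.213, 0.3687]
ee_rot: [0.001, 0.772, 0.636, 0.002]
contact_force: [-0.2, -0.5, -4.5]
width: 0.0147
```

```bash
python3 - <<'E'
from h import *
import pickle
d={n:cam(n) for n in('wrist','scene','top')}; pickle.dump(d,open('d6.pkl','wb'))
o=bot.get_obs(); print(o['ee_pos'],o['ee_rot'],o['contact_force'],o['t'])
save(d['wrist'],'w6a.png',(135,65,295,185),5); save(d['wrist'],'w6b.png',(225,65,405,245),4); save(d['scene'],'s6.png',(270,110,400,250),4)
save(d['top'],'t6.png',(90,70,220,210),4)
E
```

```text
[0.59484165 0.21301742 0.36846967] [4.28757559e-04 7.71987417e-01 6.35634294e-01 2.07110556e-03] [ 0.45162781 -0.24250352 -4.02490403] 9.525
```

View pics/w6a.png

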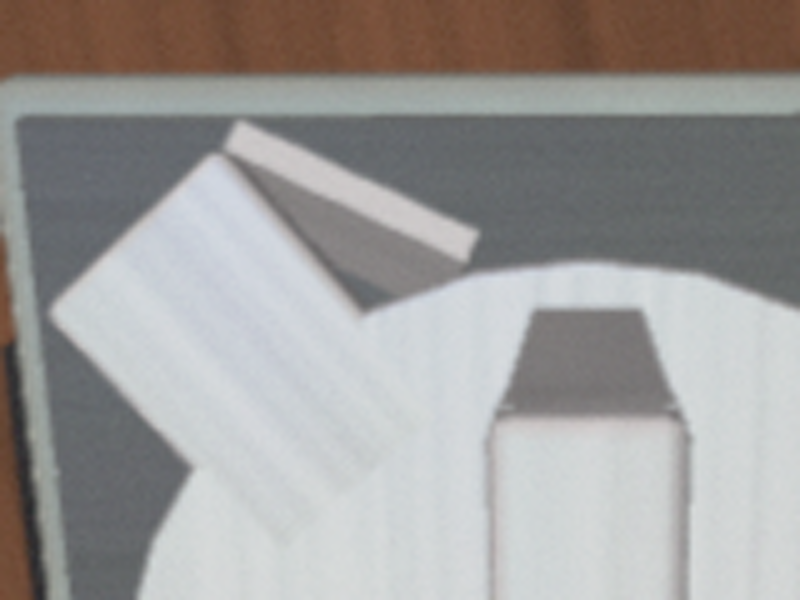

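View pics/w6b.png

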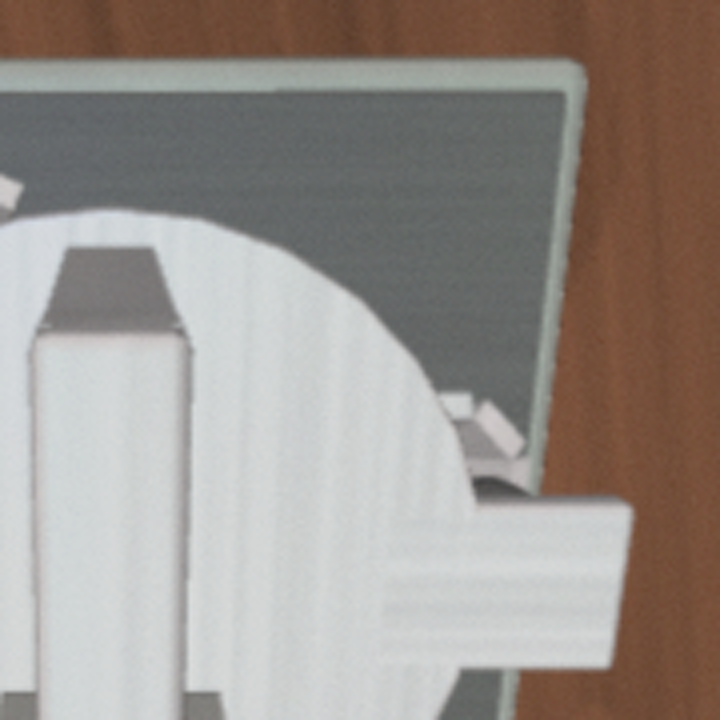

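View pics/s6.png

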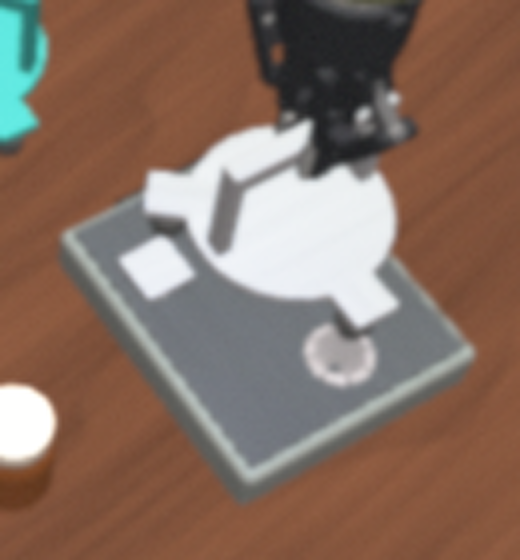

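View pics/t6.png

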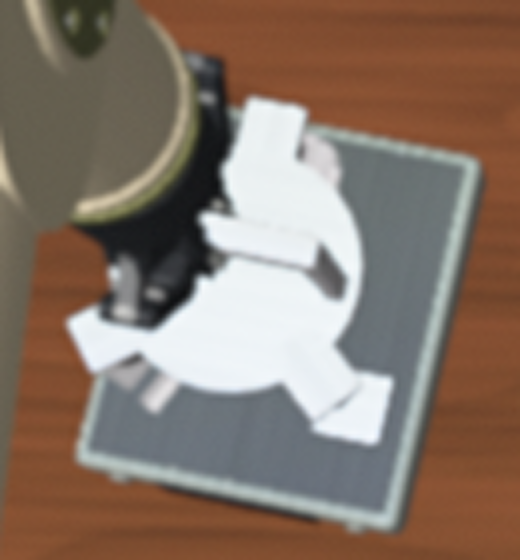

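```bash
python3 - <<'E'
import pickle
from kp import *
for dn,g2,(vt_a,vt_b),rb in(('d5',[(297,120),(487,210)],(62,47),(487,47)),('d6',[(225,148),(465,262)],(75,60),(585,60))):
    d=pickle.load(open(dn+'.pkl','rb')); c=d['wrist']
    uv=np.vstack([A([(495,415),(683,415),(535,310),(645,310),(215,153),(50,312)]),Bb([(632,498),(612,668)])])
    a=np.arctan2(57,-48)
    def model(L):
        e=lambda a,s:[L*np.cos(a)-s*np.sin(a),L*np.sin(a)+s*np.cos(a),.042]
        W=.0157
        return np.array([(-.008,.06,.124),(.008,.06,.124),(-.007,.06,.042),(.007,.06,.042),e(a,-W),e(a,W),e(0,W),e(0,-W)])
    f=lambda v:(proj(c,T(v[:6])[0].apply(model(v[6]))+v[:3])-uv).ravel()
    s=least_squares(f,[.595,.206,.13,np.radians(-11),0,0,.0935]); 
    print('car',s.x[:3].round(4),np.degrees(s.x[3:6]).round(2),s.x[6].round(4)); 
    u=np.array([123,-57])/135.56; n=np.array([57,123])/135.56; g=np.array([-48,57.])
    M=np.array([[*(g-22*u+17*n)/1000,.0755],[*(g+22*u+17*n)/1000,.0755]])
    us=A(g2)
    fs=lambda x:(proj(c,R.from_euler('z',x[2]).apply(M)+[x[0],x[1],0])-us).ravel()
    q=least_squares(fs,[.5955,.21,-.19]); print('groove only',q.x[:2].round(4),np.degrees(q.x[2]))
    Rs=R.from_euler('z',q.x[2]); ds=Rs.inv().apply([q.x[0]-s.x[0],q.x[1]-s.x[1],0])*1000
    print('needed shift in scale frame mm',ds.round(2),'yaw',np.degrees(q.x[2]-s.x[3]).round(2))
    r,t=T(s.x[:6]); 
    for F in([.075,0,.012],[-.048,.057,.012],[-.048,-.057,.012]): print((Rs.inv().apply(r.apply(F)+t-[q.x[0],q.x[1],.058])*1000-np.array(F)*1000).round(1))
E
```

```text
car [0.5963 0.2066 0.1702] [-10.7   -0.26  -0.14] 0.0921
groove only [0.5962 0.2118] -10.921153894371425
needed shift in scale frame mm [-1.08  5.02  0.  ] yaw -0.22
[  1.   -4.7 112.5]
[  0.8  -5.2 111.8]
[  1.2  -5.2 112.1]
car [0.5964 0.2131 0.0949] [-10.77  -0.25  -0.16] 0.0921
groove only [0.5957 0.2122] -11.297794061907211
needed shift in scale frame mm [-0.52 -1.01  0.  ] yaw -0.52
[ 0.5  1.7 37.2]
[-0.1  0.6 36.5]
[ 1.   0.6 36.9]
```

{"op": "send_rows", "data": {
  "commands": [
    [1,-0.0005,0,0.004,0,0,0.2],
    [1,-0.0008,0,0.01,0,0,0.2],
    [1,-0.0008,0,0.016,0,0,0.2],
    [1,-0.0008,0,0.021,0,0,0.2],
    [1,-0.0008,0,0.025,0,0,0.2],
    [1,-0.0008,0,0.028,0,0,0.2],
    [1,-0.0008,0,0.03,0,0,0.2],
    [1,-0.0008,0,0.03,0,0,0.2]
  ]
}}

```text
t: 10.52
ee_pos: [0.5947, 0.2123, 0.3381]
ee_rot: [0.0, 0.773, 0.634, 0.002]
contact_force: [0.2, -0.4, -4.6]
width: 0.015
```

```bash
python3 - <<'E'
from h import *
c={n:cam(n) for n in('wrist','scene')}
o=bot.get_obs(); print(o['ee_pos'],o['contact_force'],o['t'])
save(c['wrist'],'w7.png',(135,65,405,245),2.9); save(c['scene'],'s7.png',(270,110,400,250),4)
E
```

```text
[0.59478041 0.21229982 0.33836553] [ 0.84625902 -0.23052418 -3.97939717] 10.625
```

View pics/w7.png

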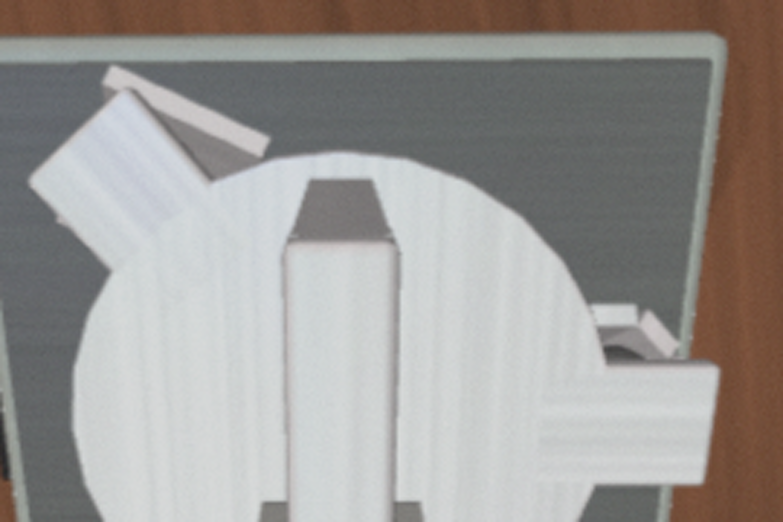

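View pics/s7.png

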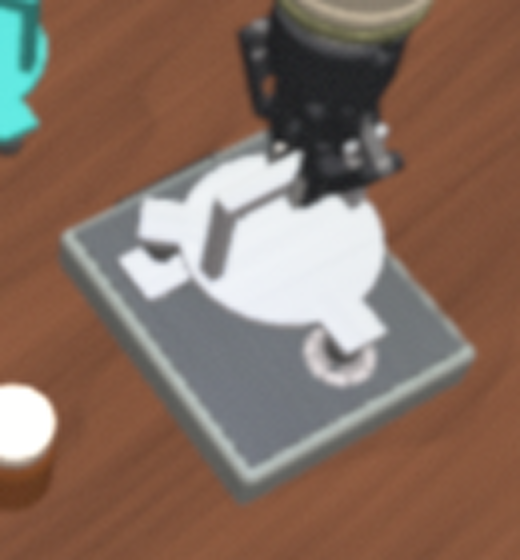

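Nose foot is entering the cup at (625,350), left ear above the groove. About 6–7 mm to go; creeping.

{"op": "send_rows", "data": {
  "commands": [
    [1,0,0,0.0015,0,0,0],
    [1,0,0,0.003,0,0,0],
    [1,0,0,0.004,0,0,0],
    [1,0,0,0.005,0,0,0],
    [1,0,0,0.005,0,0,0]
  ]
}}

```text
t: 11.25
ee_pos: [0.5947, 0.2123, 0.3331]
ee_rot: [0.0, 0.773, 0.634, 0.002]
contact_force: [0.0, -0.2, -3.3]
width: 0.015
```

{"op": "send_rows", "data": {
  "commands": [
    [1,0,0,0.001,0,0,0],
    [1,0,0,0.001,0,0,0]
  ]
}}

```text
t: 11.5
ee_pos: [0.5947, 0.2123, 0.3321]
ee_rot: [0.0, 0.773, 0.634, 0.002]
contact_force: [0.4, -0.6, -4.0]
width: 0.015
```

{"op": "send_rows", "data": {
  "commands": [
    [1,0,0,0.001,0,0,0],
    [1,0,0,0.001,0,0,0]
  ]
}}

```text
t: 11.75
ee_pos: [0.5947, 0.2123, 0.3311]
ee_rot: [0.0, 0.773, 0.634, 0.002]
contact_force: [-0.3, -0.1, -4.5]
width: 0.0149
```

{"op": "send_rows", "data": {
  "commands": [
    [1,0,0,0.001,0,0,0],
    [1,0,0,0.001,0,0,0]
  ]
}}

```text
t: 12.0
ee_pos: [0.5947, 0.2123, 0.3301]
ee_rot: [0.0, 0.773, 0.634, 0.002]
contact_force: [-0.8, -0.3, -4.5]
width: 0.0153
```

{"op": "send_rows", "data": {
  "commands": [
    [1,0,0,0.001,0,0,0],
    [1,0,0,0.001,0,0,0]
  ]
}}

```text
t: 12.25
ee_pos: [0.5947, 0.2123, 0.3291]
ee_rot: [0.0, 0.773, 0.634, 0.002]
contact_force: [0.1, 0.2, -4.4]
width: 0.0153
```

```bash
python3 - <<'E'
from h import *
c={n:cam(n) for n in('wrist','scene')}
o=bot.get_obs(); print(o['ee_pos'],o['contact_force'],o['torque'],o['t'])
save(c['wrist'],'w8.png',(135,65,405,245),2.9); save(c['scene'],'s8.png',(270,110,400,250),4)
E
```

```text
[0.59475805 0.21232361 0.32918124] [-0.79791724 -0.54691522 -4.60173441] [-0.03420588 -0.03895014 -0.01514545] 12.35
```

View pics/w8.png

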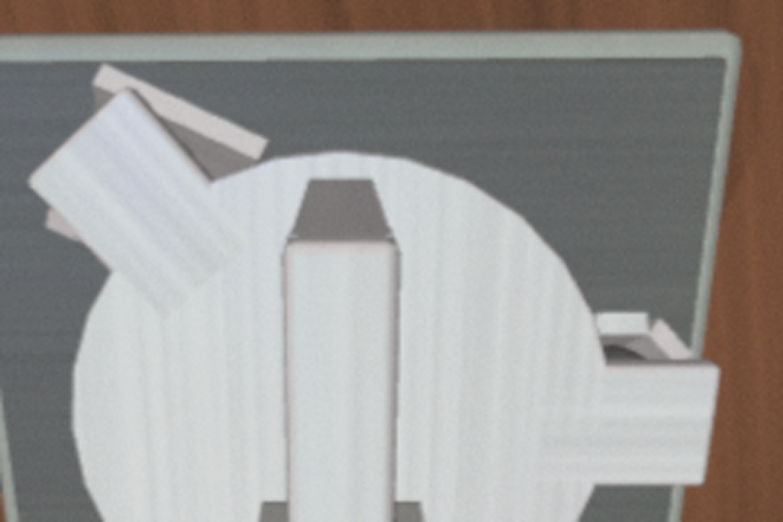

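{"op": "send_rows", "data": {
  "commands": [
    [1,0,0,0.001,0,0,0],
    [1,0,0,0.001,0,0,0]
  ]
}}

```text
t: 12.6
ee_pos: [0.5948, 0.2122, 0.3282]
ee_rot: [0.0, 0.773, 0.634, 0.002]
contact_force: [0.1, -1.3, -4.5]
width: 0.0151
```

{"op": "send_rows", "data": {
  "commands": [
    [1,0,0,0.001,0,0,0],
    [1,0,0,0.001,0,0,0]
  ]
}}

```text
t: 12.85
ee_pos: [0.5949, 0.212, 0.3276]
ee_rot: [0.001, 0.773, 0.634, 0.002]
contact_force: [-0.8, -1.8, -0.2]
width: 0.0151
```

{"op": "send_rows", "data": {
  "commands": [
    [1,0,0,0.001,0,0,0],
    [1,0,0,0.001,0,0,0]
  ]
}}

```text
t: 13.1
ee_pos: [0.595, 0.2117, 0.327]
ee_rot: [0.001, 0.773, 0.634, 0.002]
contact_force: [-1.8, -4.3, 4.3]
width: 0.0153
```

{"op": "send_rows", "data": {
  "commands": [
    [1,-0.0008,-0.0003,0.0004,0,0,0],
    [1,-0.0008,-0.0003,0.0008,0,0,0],
    [1,-0.0008,-0.0003,0.0008,0,0,0]
  ]
}}

```text
t: 13.48
ee_pos: [0.5948, 0.2112, 0.3267]
ee_rot: [0.001, 0.773, 0.634, 0.003]
contact_force: [-1.2, -2.8, 8.2]
width: 0.0148
```

```bash
python3 - <<'E'
from h import *
c={n:cam(n) for n in('wrist','scene','top')}
o=bot.get_obs(); print(o['ee_pos'],o['contact_force'],o['torque'],o['t'])
save(c['wrist'],'w9.png',(135,65,405,245),2.9); save(c['scene'],'s9.png',(270,110,400,250),4); save(c['top'],'t9.png',(90,70,220,210),4)
E
```

```text
[0.59476069 0.21124583 0.3267314 ] [-2.80455368 -3.31258758  7.9597308 ] [-0.48661534  0.60163477  0.15138049] 13.625
```

View pics/w9.png

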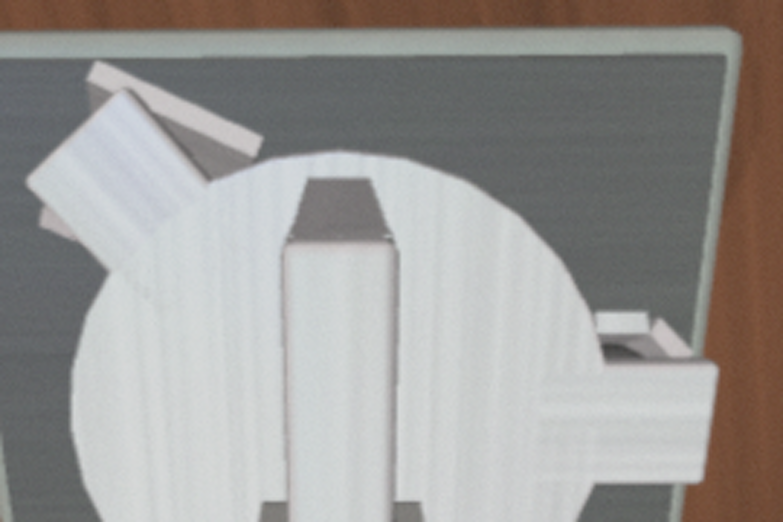

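View pics/s9.png

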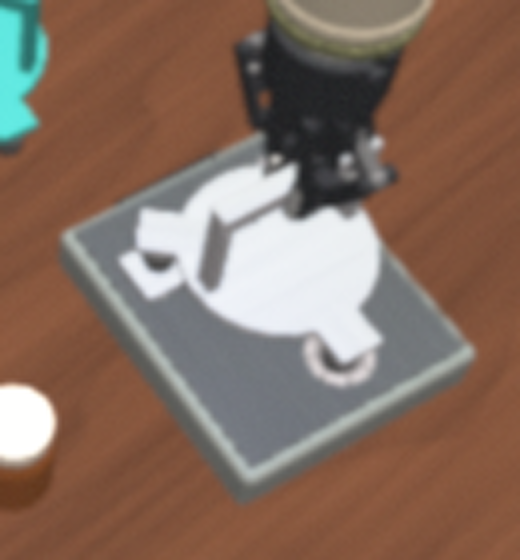

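Load now rests mostly on nose and left feet, with side force toward −x/−y; following it by a millimetre.

{"op": "send_rows", "data": {
  "commands": [
    [1,-0.0005,-0.0003,0,0,0,0],
    [1,-0.001,-0.0006,0,0,0,0],
    [1,-0.001,-0.0006,0.0003,0,0,0]
  ]
}}

```text
t: 14.0
ee_pos: [0.5943, 0.211, 0.3267]
ee_rot: [0.001, 0.773, 0.634, 0.004]
contact_force: [0.2, -1.3, 8.2]
width: 0.015
```

```bash
python3 - <<'E'
from h import *
o=bot.get_obs(); print(o['ee_pos'],o['contact_force'],o['torque'],o['t'])
E
```

```text
[0.59431617 0.2109978  0.32668697] [ 0.24246208 -1.30919911  8.22531517] [-0.10445206  0.14731717  0.1564818 ] 14.0
```

{"op": "send_rows", "data": {
  "commands": [
    [0.78,0,0,-0.0004,0,0,0],
    [0.72,0,0,-0.0004,0,0,0],
    [0.6,0,0,-0.0004,0,0,0],
    [0.4,0,0,-0.0004,0,0,0],
    [0.3,0,0,-0.0004,0,0,0],
    [0.3,0,0,-0.0004,0,0,0]
  ]
}}

```text
t: 14.75
ee_pos: [0.5935, 0.2108, 0.3255]
ee_rot: [0.0, 0.773, 0.634, 0.002]
contact_force: [-0.5, 0.5, 0.5]
width: 0.0602
```

```bash
python3 - <<'E'
from h import *
c={n:cam(n) for n in('wrist','scene','top')}
o=bot.get_obs(); print(o['ee_pos'],o['contact_force'],o['torque'],o['t'],o['width'])
save(c['wrist'],'w10.png',(135,65,405,245),2.9); save(c['wrist'],'w10f.png',s=1.5); save(c['scene'],'s10.png',(270,110,400,250),4)
E
```

```text
[0.59354103 0.21074035 0.32550535] [0.53162211 0.06810979 0.34832904] [ 0.00873739 -0.03598669  0.01742257] 14.9 0.05969649337230143
```

View pics/w10f.png

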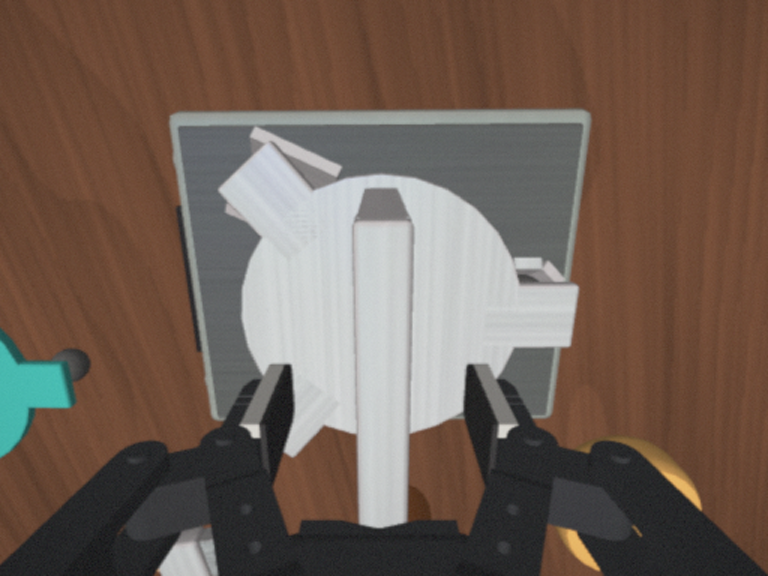

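View pics/s10.png

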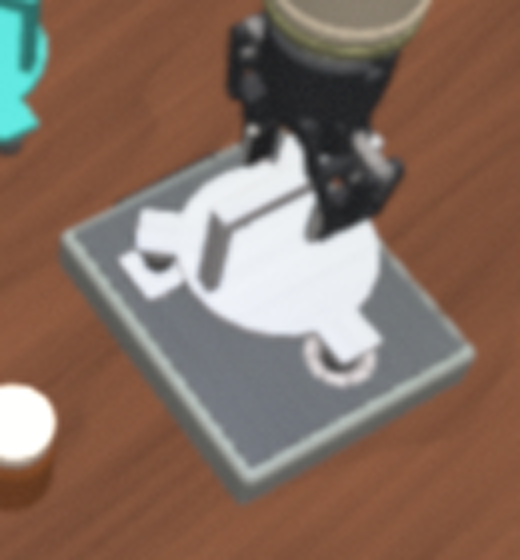

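Released, zero force. Opening fully and backing straight up.

{"op": "send_rows", "data": {
  "commands": [
    [0,0,0,0,0,0,0],
    [0,0,0,0,0,0,0],
    [0,0,0,-0.006,0,0,0],
    [0,0,0,-0.02,0,0,0],
    [0,0,0,-0.04,0,0,0],
    [0,0,0,-0.065,0,0,0],
    [0,0,0,-0.09,0,0,0],
    [0,0,0,-0.11,0,0,0],
    [0,0,0,-0.12,0,0,0],
    [0,0,0,-0.12,0,0,0]
  ]
}}

```text
t: 16.15
ee_pos: [0.5933, 0.2103, 0.4466]
ee_rot: [0.001, 0.773, 0.634, 0.003]
contact_force: [-0.4, -0.4, -0.2]
width: 0.0854
```

```bash
python3 - <<'E'
from h import *
import pickle
c={n:cam(n) for n in('wrist','scene','top')}; pickle.dump(c,open('d11.pkl','wb'))
o=bot.get_obs(); print(o['ee_pos'],o['contact_force'],o['t'],o['width'])
save(c['wrist'],'w11.png',s=1.5); save(c['scene'],'s11.png',(270,110,400,250),4); save(c['top'],'t11.png',s=1.5)
E
```

```text
[0.59298307 0.21065714 0.44471241] [-0.27463962 -0.33795711 -0.03314338] 16.3 0.08541182998682571
```

View pics/w11.png

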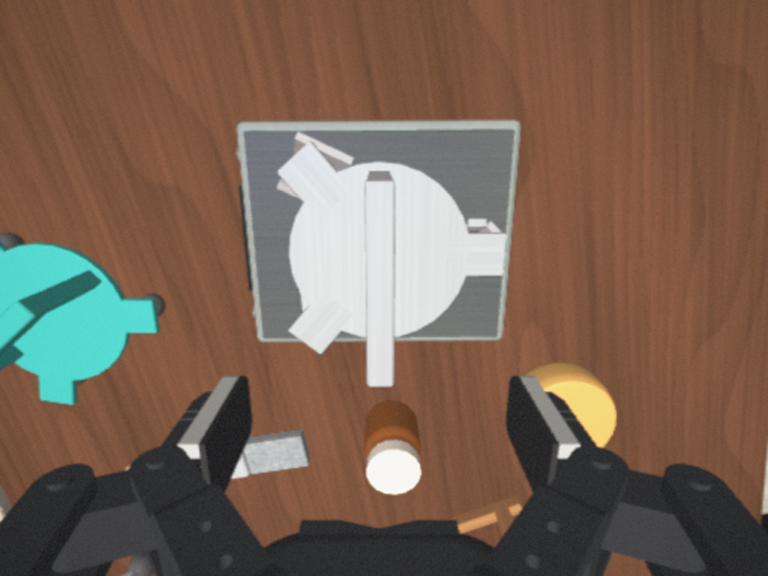

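View pics/s11.png

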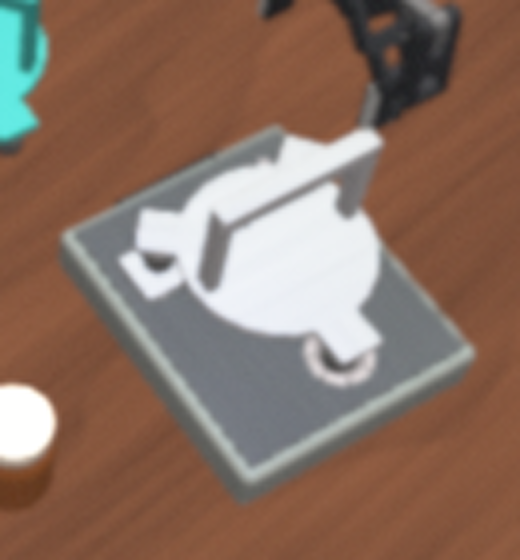

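View pics/t11.png

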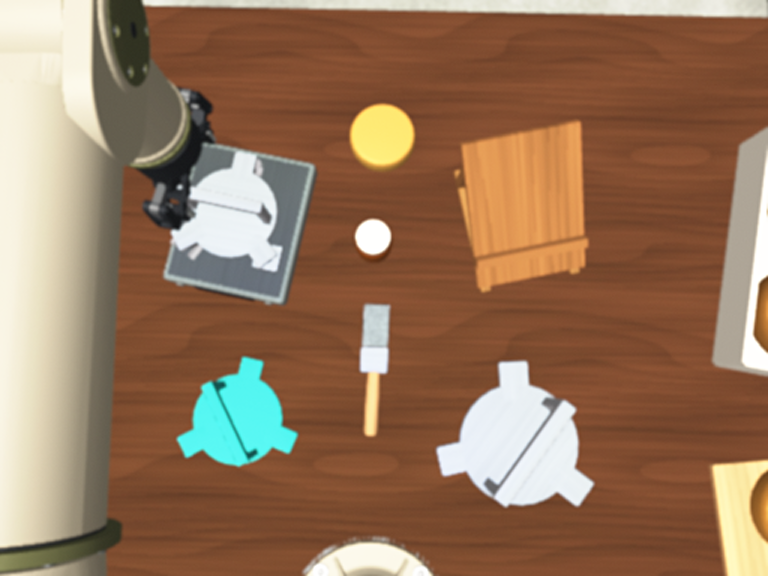

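```bash
python3 - <<'E'
import pickle
from h import *
d=pickle.load(open('d11.pkl','rb')); save(d['wrist'],'w11z.png',(155,75,355,235),4)
for n in('wrist','scene','top'):
    c=d[n]; w=cloud(c); P=w.reshape(-1,3); im=c['pixels'].reshape(-1,3).astype(int)
    rr=np.hypot(P[:,0]-.5957,P[:,1]-.212)
    m=(rr<.06)&(abs(P[:,2]-.1)<.012)&(im.min(1)>150)
    p=P[m]; 
    if len(p)<50: print(n,len(p));continue
    for _ in range(3):
        A=np.c_[p[:,0]-.5957,p[:,1]-.212,np.ones(len(p))]; k=np.linalg.lstsq(A,p[:,2],rcond=None)[0]; e=p[:,2]-A@k; p=p[abs(e)<2.5*e.std()]
    s=P[(abs(P[:,2]-.05)<.006)&(rr<.14)&(rr>.075)]
    print(n,len(p),'disc z',k[2].round(4),'tilt deg',np.degrees(k[:2]).round(2),'scale top',np.nanmedian(s[:,2]))
E
```

```text
wrist 7059 disc z 0.0998 tilt deg [0.13 0.18] scale top 0.04948929622578897
scene 1071 disc z 0.1019 tilt deg [0.12 0.33] scale top 0.05110206995050476
top 1740 disc z 0.1005 tilt deg [0.25 0.14] scale top 0.04992491163012009
```

View pics/w11z.png

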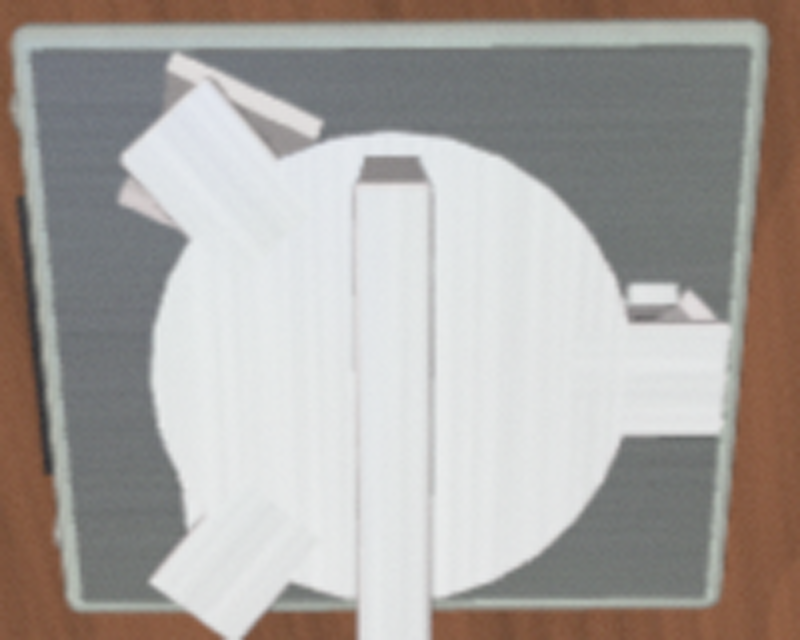

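```bash
python3 - <<'E'
from bench import ticket
print(ticket.close_job())
E
```

```text
the job is handed in; nothing more can be done
None
```

I took the smaller grey carrier off the stand by its handle, levelled it, set it on the scale and let go. The job is handed in, at about 16 s on the robot's clock. No verdict was reported.

**Setting down:** I crept the last few millimetres at about 1 mm per 0.25 s. The contact load on the scale was about 13 N at most, and I followed the side force by about 1 mm before opening the gripper.

**Last checks:**
- **Height:** the disc top measured 99.8 mm (wrist), 100.5 mm (top) and 101.9 mm (scene), where fully seated is 100 mm.
- **Level:** the tilt was 0.2–0.4° in all three cameras.
- **Let go:** the gripper was fully open and about 120 mm clear of the carrier, with no contact force beyond noise.
- **Other objects:** by eye, the cheese wheel, brush and jar are where they were in the first top picture.

**Where checks disagreed:**
- The scene camera reads about 1–2 mm higher than the other two, which is within its calibration.
- The first depth-only fit of the carrier was several mm off. I replaced it with outline fits.
- The wrist camera's estimate of seating height was about 3–4 mm off, so I used touch for the final descent.
- I did not measure the feet's sideways position again after release. I judged them home from the height and the level: a foot 1 mm off centre in the steep-walled cup or groove would stand about 1.7 mm high.

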